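# Hang the hand stamps in the worm-driven stamp carousel

### The arm

A 6-joint arm with a two-finger parallel gripper is mounted at the origin on a cart in front of the work surface, level with it; the furniture and walls round the work are solid. World frame = base frame: x ahead of the robot, y to its left, z up, the work surface at z = 0. Lengths are in m, angles in rad, forces in N, time in s.
With the tool pointing down it reaches from about 0.3 to 0.85 m from the base axis. Payload 4.2 kg.
Tool frame: the origin (TCP) lies at the very end of the fingers, on their centre line; the grasp point (between the pads) lies 19 mm behind it; z points along the fingers, y is the line along which they close (so a half turn about z gives the same grasp; the last joint's range is limited). The gripper opens to 91 mm and grips with 3 to 60 N. Pads are 32 mm wide; open, the fingers measure 118 mm over their backs; the gripper's body (76 mm by 178 mm) begins 60 mm behind the grasp point.
Start: joints at [1.325, 0.32, 1.565, -0, 1.257, -0.02], TCP at [0.129, 0.56, 0.214] pointing down, gripper open.
Joint ranges: [-3.11, 3.11], [-0.84, 2.01], [0.21, 2.61], [-1.34, 4.49], [0.05, 2.63], [-2.56, 2.56]. Speed limits (rad/s): [2.57, 2.57, 3.14, 3.14, 3.14, 3.14].

### API

Orientations are given as a unit quaternion [x, y, z, w].
In Python, from plant import * gives the robot as it stands.
- The arm moves only by the tool servo_tool, never from a script. Its argument "motion" is a list that holds one entry, the list of rows, each a list of 5 numbers: the shift along the tool's x, y, z in cm, then the turn about the tool's z in degrees, then the finger opening in cm, from 0 to 9.12. A call has 1 to 20 rows; each row is the pose to reach, as a shift and turn from the pose commanded when the call began, along the tool's axes at that moment; what a row does not reach only later rows make up. A row lasts 1/12 s, in which the tool goes at most 41.7 mm and 7.16 degrees, less where a joint would pass 70% of its speed; a pose out of reach is approached as far as the arm can. A call with a gripper value outside its range is refused whole. The fingers move at their own pace and stop on an object; the grip force is fixed at half the most. Time passes only in rows, so rows that repeat a pose let the fingers close. It gives the time, the measured TCP pose, the force, the opening and the grip force at its end, in the units of the state.
- read_state(): the state, without advancing time (a new reading comes with each control period).
- get_image(name): name is "side" or "top" or "wrist"; returns (picture, depth): 384x512x3 uint8, blue, green, red; 384x512 float32, m along the optical axis (not along the pixel's ray), 0 where there is no reading.
- calibration(name): a dict with "intrinsics" (3x3 intrinsics, pixels), "k1" (the pictures are not rectified: a ray, as slopes to the right and down, at radius r is drawn at 1 + k1 r^2 times it, then the intrinsics apply), "T" (4x4, takes a point from camera to world coordinates). Camera axes: x right, y down, z forward; pixel columns grow to the right and rows downward; lengths in m; the calibration is good to about 2 mm. A picture is of the moment at which its call begins: read the wrist's pose just before it. calibration takes no time and is no camera call; for the wrist camera it gives the pose at the moment of the call.
- close_job(): hands the job in; it is judged then, once.
The state is a dict: "clock": time; "joint_pos": joint angles; "joint_vel": joint speeds; "effort": joint torques, N m; "tool_pos": TCP position; "tool_rot": TCP orientation; "ft_force": force on the tool from outside, world axes, zero at the start; "ft_torque": the same for the moment, N m; "gripper_width": finger opening in m; "gripper_force": force on a finger pad.
Only numpy, scipy, OpenCV 4.12 (cv2) and the standard library are available. Lean on these libraries where they do the work, as an engineer would, in place of code of your own. Each camera call takes 0.05 s, during which the arm holds its last target. There are 200 camera calls.

### The job

Put the hand stamps on the desk away in the stamp carousel: slide its shutter open, then bring each stamp in through the doorway so that it hangs upright in a slot of its own with its collar down on the plate behind the two small ridges at the slot's mouth, and wind the crank to bring round an empty slot for each. When all are hung, wind on until an empty slot is squarely at the doorway and slide the shutter fully shut. Turn the carousel only with its crank, never press or push on the plate itself, and leave the other things on the desk alone.

Things in the scene. Friction and masses are not known exactly. Their poses are not given: they have to be found in the camera images.
- carousel_axis (a point): Point on the stamp carousel's upright axis, at the top face of its plate, 75 mm above the desk. The plate is aluminium, 6 mm thick, 170 mm across, and turns about this axis; five radial slots 18 mm wide, open at the rim, lie every 72 degrees and reach in to 37 mm from the axis. A ridge 4 mm high stands on each side of each slot, 76 to 80 mm from the axis.
- doorway (a point): Middle of the one doorway in the fixed round drum wall (98 mm outer radius, 66 mm high, floor 6 mm thick) beneath the plate: 85 mm from the axis, 75 mm above the desk. It is 62 mm wide; only here can a stamp's foot get under the plate, moving straight towards the axis. Before it lie only the shutter and its rail (10 mm high, 16 at its ends, to 115 mm from the axis).
- slot0 (a point): Mouth of slot 0 of the carousel: on the plate's rim (85 mm from the axis), in the middle of the slot, at the height of the plate's top face. It turns with the carousel. The slots are numbered anticlockwise from above.
- slot1 (a point): Mouth of slot 1 of the carousel: on the plate's rim (85 mm from the axis), in the middle of the slot, at the height of the plate's top face. It turns with the carousel.
- slot2 (a point): Mouth of slot 2 of the carousel: on the plate's rim (85 mm from the axis), in the middle of the slot, at the height of the plate's top face. It turns with the carousel.
- slot3 (a point): Mouth of slot 3 of the carousel: on the plate's rim (85 mm from the axis), in the middle of the slot, at the height of the plate's top face. It turns with the carousel.
- slot4 (a point): Mouth of slot 4 of the carousel: on the plate's rim (85 mm from the axis), in the middle of the slot, at the height of the plate's top face. It turns with the carousel.
- carousel (a joint): Angle of the carousel, rad, anticlockwise from above. At 0 (and every 1.2566) a slot faces the doorway. It follows the crank: carousel angle = crank angle / 15, in either direction; the worm drive is self-locking, so it cannot be turned by pushing it.
- crank (a joint): Angle of the crank, rad, anticlockwise from above, any number of turns either way: 3 turns move the carousel one slot. It stays where it is left; turning it takes about 2 to 3 N at the handle.
- crank_axis (a point): Point on the crank's upright axis, at mid-height of its handle, 99 mm above the desk. The crank sits on the gearbox (75 mm square, 58 mm high) at the right of the drum, seen with the doorway towards you, 150 mm from the carousel's axis.
- crank_grip (a point): Middle of the crank's upright handle, 32 mm from the crank's axis: a round sleeve 16 mm across and 50 mm high (74 to 124 mm above the desk) that spins freely on its pin, so it may be held while it is carried round. The crank's arm under it reaches up to 74 mm.
- shutter (a joint): Opening of the doorway's shutter, m: 0 fully shut, 0.072 fully open. It is a plate that slides straight along a rail in front of the doorway, to the right (towards the gearbox) seen with the doorway towards you; about 1 to 2 N.
- shutter_grip (a point): Point in the shutter's upright grip tab, 95 mm above the desk; the shutter runs in a plane 108 mm out from the carousel's axis. The tab is 12 mm thick (along the inward direction), 28 mm wide (along the rail) and stands from 64 to 109 mm above the desk.
- stamp0_center (a point): Centre, 47 mm above its underside, of a hand stamp, 94 mm tall, round about its upright z axis: steel foot 44 mm across up to 24 mm, cone to 30 mm, neck 12 mm across to 52 mm, wooden handle with a collar 32 mm across to 58 mm and a grip 27 mm across from 61 to 87 mm. 0.12 kg. Hung: neck in a slot, collar on the plate behind the ridges, this point 70 mm above the desk.
- stamp1_center (a point): Centre, 47 mm above its underside, of a hand stamp just like stamp0. Two or three stamps are present; one may be absent.
- stamp2_center (a point): Centre, 47 mm above its underside, of a hand stamp just like stamp0. Two or three stamps are present; one may be absent.
- notes_pad: Pad of yellow notes, 77 x 77 x 17 mm, bystander; origin at the centre of its underside.
- eraser: Eraser, 23 x 58 x 12 mm, bystander; origin at the centre of its underside.
- binder_clip: Black binder clip, 41 x 42 x 36 mm, bystander; origin at the centre of its underside.

How it is judged:
On the way, in this order (a step that is already met when the one before it is completed fails the run):
1. the shutter is slid open (60 mm or more) (value of joint shutter above 0.06 m), for 0.2 s.
2. every stamp hangs in the carousel (horizontal distance between each of stamp0_center, stamp1_center, stamp2_center and carousel_axis below 0.064 m and height (world z) of stamp0_center between 0.064 and 0.0735 m and angle between each of stamp0_center, stamp1_center, stamp2_center's own z axis and vertical below 0.2 rad and height (world z) of stamp1_center between 0.064 and 0.0735 m and height (world z) of stamp2_center between 0.064 and 0.0735 m), for 0.2 s.
3. with every stamp still hung, an empty slot is brought to the doorway (all of step 2 and horizontal distance between any of slot0, slot1, slot2, slot3, slot4 and doorway below 0.008 m and horizontal distance between each of stamp0_center, stamp1_center, stamp2_center and doorway above 0.05 m), for 0.2 s.
At the end, for the whole second after the job is handed in: Every stamp hangs upright (0.2 rad) by its collar in a slot, at rest, its centre 64 to 73 mm high and within 64 mm of the carousel's axis; an empty slot's mouth is within 8 mm of the doorway's middle, all stamps over 50 mm from it; the shutter is shut to within 6 mm (all of step 3 and value of joint shutter below 0.006 m and velocity of joint carousel below 0.05 rad/s and linear speed of each of stamp0, stamp1, stamp2 below 0.03 m/s); the robot touches nothing.
It fails at once if the carousel itself is pushed hard by the gripper or arm (more than 15 N) (contact force between any of the fingers, the arm and carousel above 15 N).
It fails at once if a bystander (notes pad, eraser, binder clip) is moved more than 50 mm (distance of any of notes_pad, eraser, binder_clip from where it was at the start of the episode above 0.05 m).
Of stamp0, stamp1, stamp2 only 2 to 3 are there at a start; the rules pass over those that are not, and their reading is None.
At some moment in a run one of stamp0, stamp1, stamp2 may be knocked a few centimetres aside while the robot is not near it.
Once in a run the grip may slacken for a moment while it holds something.
It also fails if it takes over 210 s, if anything falls off the work surface, if the arm or the gripper's body presses on something with over 40 N, if the wrist force passes 120 N, or if a joint passes its speed limit or range.

## Working session

There is one attempt and no reset: what is moved stays moved. The work goes in short steps, Python scripts to look and compute and a tool call to move; the robot and the scene stay as the last step left them, time stands still between calls to the robot, and variables do not carry over. Pictures are saved under pics/ and viewed, at most 14 in all, crops included, and the job is handed in when it is done.

Besides the shell and the picture viewer there is one more tool, called after "Emit:" in YAML: its name, and indented under it one key for each argument. servo_tool: Moves the arm, as the interface text tells. Its arguments: {"type":"object","properties":{"motion":{"type":"array","items":{"type":"array","items":{"type":"array","items":{"type":"number"}}}}},"required":["motion"]}

```bash
mkdir -p pics; ls; cat > h.py <<'E'
from plant import *
import numpy as np, cv2
def pts(name):
    im,d=get_image(name); c=calibration(name); return im,d,c
def rays(c,uv):
    K=np.array(c["intrinsics"],float); uv=np.asarray(uv,float).reshape(-1,1,2)
    D=np.array([c["k1"],0,0,0.])
    n=cv2.undistortPoints(uv,K,D)[:,0]
    T=np.array(c["T"]); v=np.c_[n,np.ones(len(n))]@T[:3,:3].T
    return T[:3,3],v
def onplane(c,uv,z):
    o,v=rays(c,uv); return o+v*((z-o[2])/v[:,2])[:,None]
def cloud(c,d):
    h,w=d.shape; u,v=np.meshgrid(np.arange(w),np.arange(h))
    o,r=rays(c,np.c_[u.ravel(),v.ravel()])
    return (o+r*d.ravel()[:,None]).reshape(h,w,3)
def proj(c,P):
    T=np.linalg.inv(np.array(c["T"])); p=np.asarray(P).reshape(-1,3)@T[:3,:3].T+T[:3,3]
    return cv2.projectPoints(p,np.zeros(3),np.zeros(3),np.array(c["intrinsics"],float),np.array([c["k1"],0,0,0.]))[0][:,0]
E
python3 - <<'E'
from h import *
s=read_state(); print(s)
for n in ("top","side"):
    im,d,c=pts(n); cv2.imwrite(f"pics/{n}0.png",im); np.savez(f"{n}0.npz",im=im,d=d)
    print(n,c)
E
```

```text
pics
{'clock': 0.0, 'joint_pos': array([ 1.32499422e+00,  3.20323356e-01,  1.56566618e+00, -1.14101408e-05,
        1.25737958e+00, -1.99604018e-02]), 'joint_vel': array([ 1.97000187e-04,  1.44799478e-03,  2.55261024e-05,  1.42576300e-04,
        7.25228947e-04, -5.29461571e-04]), 'effort': array([ 1.12646187e-03, -4.12467206e+01, -2.31976819e+01,  7.28404149e-02,
        4.58560477e-02, -1.84031041e-04]), 'tool_pos': array([0.12861828, 0.55992363, 0.2131072 ]), 'tool_rot': array([ 1.12679232e-01,  9.93631019e-01, -8.81117501e-04, -1.12304193e-04]), 'ft_force': array([ 0.51230871,  0.49791176, -0.35277114]), 'ft_torque': array([-0.01712337,  0.00662172, -0.01407098]), 'gripper_force': 0.0, 'gripper_width': 0.09117753711267797}
top {'intrinsics': array([[459.52916249,   0.        , 257.58267971],
       [  0.        , 459.52916249, 192.5539585 ],
       [  0.        ,   0.        ,   1.        ]]), 'k1': -0.03647034409959119, 'T': array([[ 0.01604814, -0.98546262,  0.16913271,  0.38850866],
       [-0.99986025, -0.0150243 ,  0.00733159, -0.20368201],
       [-0.00468391, -0.16922674, -0.98556602,  1.00217906],
       [ 0.        ,  0.        ,  0.        ,  1.        ]])}
side {'intrinsics': array([[359.54406275,   0.        , 251.48372699],
       [  0.        , 359.54406275, 193.37199092],
       [  0.        ,   0.        ,   1.        ]]), 'k1': 0.004394269787640673, 'T': array([[ 0.96931321, -0.0915724 ,  0.22813678,  0.33746846],
       [-0.24581339, -0.37150739,  0.89529774, -0.93453089],
       [ 0.00276993, -0.923903  , -0.38261675,  0.41606022],
       [ 0.        ,  0.        ,  0.        ,  1.        ]])}
```

View pics/top0.png

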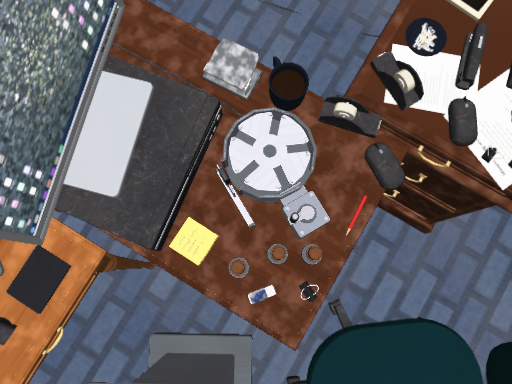

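View pics/side0.png

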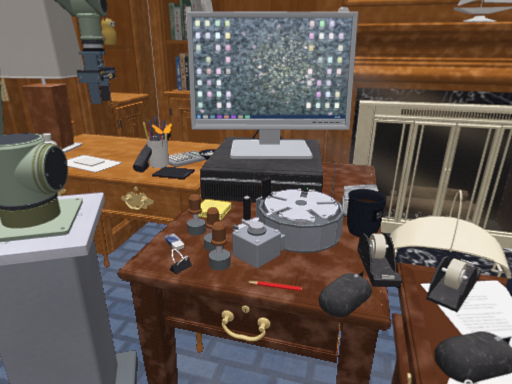

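The top view shows the carousel at about (269,150) with its doorway facing lower left and the shutter tab at about (222,178). The gearbox is at (305,213). There are three stamps, at (238,267), (277,254) and (312,254). The pad is at (193,241), the eraser at (262,295) and the clip at (310,291). The side view confirms the three stamps stand upright.

```bash
cat > m.py <<'E'
from h import *
z=np.load("top0.npz"); im,d=z["im"],z["d"]; c=calibration("top"); P=cloud(c,d)
# carousel plate: pixels near 75mm
g=cv2.cvtColor(im,cv2.COLOR_BGR2GRAY)
roi=np.zeros(d.shape,bool); roi[95:210,205:330]=1
m=((abs(P[...,2]-0.075)<0.006)&roi&(g>150)).astype(np.uint8)
cs,_=cv2.findContours(m,cv2.RETR_EXTERNAL,cv2.CHAIN_APPROX_NONE); k=max(cs,key=cv2.contourArea)
hull=cv2.convexHull(k)[:,0]; W=onplane(c,hull,0.075)[:,:2]
ctr,r=cv2.minEnclosingCircle(W.astype(np.float32)); print("plate enc circle",ctr,r)
k2=k[:,0]; W2=onplane(c,k2,0.075)[:,:2]
rr=np.hypot(*(W2-ctr).T); 
A=np.c_[2*W,np.ones(len(W))]; s=np.linalg.lstsq(A,(W**2).sum(1),rcond=None)[0]; print("fit",s[:2],np.sqrt(s[2]+s[:2]@s[:2]))
# heights crop
for (u,v,n) in [(238,267,'s'),(277,254,'s'),(312,254,'s')]:
    q=P[v-14:v+15,u-14:u+15].reshape(-1,3); t=q[(q[:,2]>0.075)&(q[:,2]<0.11)]
    print("stamp",np.median(t,0),t[:,2].max(),len(t), (t.min(0)+t.max(0))/2)
E
python3 m.py; python3 - <<'E'
import cv2,numpy as np
im=cv2.imread("pics/top0.png"); cv2.imwrite("pics/top0c.png",cv2.resize(im[95:315,180:350],None,fx=3.4,fy=2.7*1.0,interpolation=cv2.INTER_CUBIC)) if 0 else cv2.imwrite("pics/top0c.png",cv2.resize(im[95:245,195:345],(600,600),interpolation=cv2.INTER_CUBIC))
E
```

```text
plate enc circle (0.6359823346138, -0.21922433376312256) 0.08520522713661194
fit [ 0.63621183 -0.21946002] 0.08447387241816673
stamp [ 0.39623101 -0.15913359  0.09282208] 0.09750442009800275 144 [ 0.39631123 -0.15885751  0.09005224]
stamp [ 0.42658046 -0.23903282  0.09272038] 0.09789087352592374 147 [ 0.42595901 -0.24016092  0.08756955]
stamp [ 0.42683763 -0.31154007  0.09248268] 0.09848053265569445 152 [ 0.42706407 -0.31173128  0.08715116]
```

View pics/top0c.png

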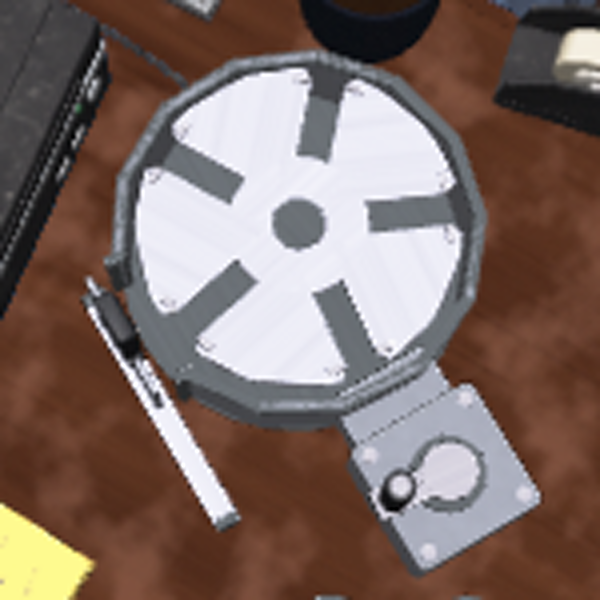

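The crop, at 4x with offset (195,95), shows the tab at (117,320), the handle at (400,488), the gearbox with its crank hub at (448,475), and the slot nearest the doorway at about (225,300). I'll measure these next.

```bash
cat > m2.py <<'E'
from h import *
C=np.array([0.6362,-0.2194])
def slots(im,d,c,C=C):
    g=cv2.cvtColor(im,cv2.COLOR_BGR2GRAY); best=[]
    th=np.radians(np.arange(0,360,0.5)); prof=np.zeros(len(th))
    for r in np.arange(0.044,0.072,0.002):
        P=np.c_[C[0]+r*np.cos(th),C[1]+r*np.sin(th),np.full(len(th),.075)]
        uv=proj(c,P).astype(np.float32)
        v=cv2.remap(g,uv[:,0].reshape(-1,1),uv[:,1].reshape(-1,1),cv2.INTER_LINEAR)[:,0]
        prof+=(v<170)
    w=prof.clip(0,None)
    ph=np.angle((w*np.exp(1j*5*th)).sum())/5
    return np.degrees(ph)%72
if __name__=="__main__":
    z=np.load("top0.npz"); im,d=z["im"],z["d"]; c=calibration("top"); P=cloud(c,d); Z=P[...,2]
    for dx,dy in [(0,0),(.002,0),(0,.002)]: print("slot phase",slots(im,d,c,C+[dx,dy]))
    roi=np.zeros(d.shape,bool); roi[180:242,278:335]=1
    m=((abs(Z-0.058)<0.004)&roi).astype(np.uint8)
    m=cv2.morphologyEx(m,cv2.MORPH_CLOSE,np.ones((9,9)))
    k=max(cv2.findContours(m,0,cv2.CHAIN_APPROX_NONE)[0],key=cv2.contourArea)[:,0]
    W=onplane(c,k,.058)[:,:2]; print("gearbox rect",cv2.minAreaRect((W*1000).astype(np.float32)))
    q=P[roi&(Z>.115)]; print("handle top",q.mean(0),q.min(0),q.max(0),len(q))
    roi[:]=0; roi[155:235,205:262]=1
    q=P[roi&(Z>.085)]; print("tab top",np.median(q,0),q.min(0),q.max(0),len(q)); 
    q=P[roi&(Z>.100)&(Z<.115)]
    print("tab rect",cv2.minAreaRect((q[:,:2]*1000).astype(np.float32)))
    q=P[roi&(Z>.012)&(Z<.085)&(np.hypot(P[...,0]-C[0],P[...,1]-C[1])>.1)]
    l=cv2.fitLine((q[:,:2]).astype(np.float32),cv2.DIST_HUBER,0,.01,.01).ravel(); print("rail dir deg",np.degrees(np.arctan2(l[1],l[0])), "zs",np.percentile(q[:,2],[5,50,95]))
    n=np.array([-l[1],l[0]]); print("rail dist",abs(n@(l[2:]-C)))
    for n_,s in (("blackbox",(slice(60,245),slice(60,222))),("mug",(slice(60,110),slice(268,310))),("sculpt",(slice(35,100),slice(200,265)))):
        print(n_,np.percentile(P[s][...,2],[50,90,99]))
    q=P[100:230,140:222]; q=q[(q[...,2]>.05)]; print("box nearest",q[np.argsort(np.hypot(*(q[:,:2]-C).T))[:200]].mean(0),np.hypot(*(q[:,:2]-C).T).min())
E
python3 m2.py
```

```text
slot phase 61.240241935634
slot phase 61.26503298840873
slot phase 61.23594669126565
gearbox rect ((510.6721496582031, -295.63482666015625), (80.62716674804688, 74.65276336669922), 31.54905128479004)
handle top [ 0.46796374 -0.25293446  0.34062459] [ 0.38850866 -0.27574752  0.11750837] [ 0.50250255 -0.20368201  1.00217906] 73
tab top [ 0.57321742 -0.13131709  0.10890353] [ 0.38850866 -0.20368201  0.08615938] [ 0.59090126 -0.11748121  1.00217906] 122
tab rect ((578.8080444335938, -128.02378845214844), (27.812984466552734, 11.925925254821777), 32.29594039916992)
rail dir deg 28.892601 zs [0.01248566 0.01815739 0.06924258]
rail dist 0.10769979621531674
blackbox [0.1007768  0.17639171 0.26668371]
mug [0.0684751  0.09280192 0.09767481]
sculpt [0.00925595 0.05512629 0.10083453]
box nearest [ 0.66793844 -0.09956174  0.08263261] 0.10184402370052467
```

```bash
python3 - <<'E'
from h import *
z=np.load("top0.npz"); im,d=z["im"],z["d"]; c=calibration("top"); P=cloud(c,d); Z=P[...,2]
q=P[(Z>.11)&(d>0)&(P[...,0]>.1)&(P[...,0]<.9)&(P[...,1]<.75)&(P[...,1]>-.1)]
for y0 in np.arange(-.1,.6,.1):
    s=q[(q[:,1]>=y0)&(q[:,1]<y0+.1)]
    if len(s): print(round(y0,1),len(s),"minx",np.percentile(s[:,0],[0,2]),"z",s[:,2].max())
m=(Z>.113)&(Z<.13)&(d>0); m[:180]=0;m[242:]=0;m[:,:278]=0;m[:,335:]=0
p=P[m]; print("handle",p.mean(0),p.min(0),p.max(0),len(p))
C=np.array([.6361,-.2193]); 
K=C+.15*np.array([np.cos(np.radians(211.9)),np.sin(np.radians(211.9))]); print("crank axis",K, "handle vec",p.mean(0)[:2]-K)
v=[(238,267),(277,254),(312,254)]
hsv=cv2.cvtColor(im,cv2.COLOR_BGR2HSV)
for u_,v_ in v:
    s=np.s_[v_-14:v_+15,u_-14:u_+15]; q=P[s].reshape(-1,3); 
    t=q[q[:,2]>.0915]; (cc,r)=cv2.minEnclosingCircle((t[:,:2]*1000).astype(np.float32)); print("top disc",cc,r,len(t),t.mean(0))
    f=q[(abs(q[:,2]-.024)<.006)]; (cc,r)=cv2.minEnclosingCircle((f[:,:2]*1000).astype(np.float32)); print("  foot",cc,r,len(f))
E
```

```text
0.0 3679 minx [0.52971589 0.543436  ] z 0.2656824629770824
0.1 22815 minx [0.42772863 0.4542854 ] z 0.4482352513427553
0.2 363 minx [0.4287295 0.4303438] z 0.30539022175082
handle [ 0.49396722 -0.26905344  0.12411585] [ 0.48691839 -0.27574752  0.11750837] [ 0.50250255 -0.2619892   0.1272961 ] 55
crank axis [ 0.50875425 -0.29856575] handle vec [-0.01478703  0.02951231]
top disc (394.21099853515625, -175.41831970214844) 28.833282470703125 95 [ 0.39631184 -0.15876125  0.10365748]
  foot (396.62786865234375, -158.3499298095703) 21.684158325195312 143
top disc (411.5906066894531, -226.21307373046875) 32.25571060180664 93 [ 0.42517864 -0.23921548  0.12330165]
  foot (426.3455505371094, -239.9745635986328) 21.815149307250977 149
top disc (408.24273681640625, -263.6419677734375) 63.12404251098633 99 [ 0.42551603 -0.3081803   0.13057624]
  foot (426.90826416015625, -312.499755859375) 22.02545928955078 140
```

```bash
cat > g.py <<'E'
import sys
from h import *
from scipy.spatial.transform import Rotation as R
C=np.array([.6361,-.2193]); PHI=121.9
D=np.array([np.cos(np.radians(PHI)),np.sin(np.radians(PHI))]); U=np.array([-D[1],D[0]])  # U: to the right (gearbox)
K=C+.15*U
def rel(T,yang=None):
    s=read_state(); r=R.from_quat(s["tool_rot"]); M=r.as_matrix()
    y=np.degrees(np.arctan2(M[1,1],M[0,1]))
    print("t",round(s["clock"],2),"tcp",s["tool_pos"].round(4),"yang",round(y,2),"w",round(s["gripper_width"],4),"F",s["ft_force"].round(1),"gf",round(s["gripper_force"],1))
    for t in T: print(np.round(t,4),"->",(M.T@(np.array(t)-s["tool_pos"])*100).round(2), "" if yang is None else "turn %.2f"%((y-yang+90)%180-90))
E
python3 - <<'E'
from g import *
print(D,U,K)
rel([(.30,.25,.21),(.36,0,.21),(.42,-.12,.21)],31.9)
E
```

```text
[-0.52843833  0.84897169] [-0.84897169 -0.52843833] [ 0.50875425 -0.29856575]
t 0.1 tcp [0.1286 0.56   0.2132] yang 77.06 w 0.0914 F [0.6 0.7 0.1] gf 0.0
[0.3  0.25 0.21] -> [-23.64 -26.37   0.36] turn 45.16
[0.36 0.   0.21] -> [-35.09 -49.4    0.4 ] turn 45.16
[ 0.42 -0.12  0.21] -> [-43.62 -59.75   0.41] turn 45.16
```

Emit:
servo_tool:
  motion:
    - [[-23.6, -26.4, 0, 10, 6], [-23.6, -26.4, 0, 20, 6], [-23.6, -26.4, 0, 30, 6], [-23.6, -26.4, 0, 40, 6], [-23.6, -26.4, 0, 45.2, 6], [-23.6, -26.4, 0, 45.2, 6], [-23.6, -26.4, 0, 45.2, 6], [-23.6, -26.4, 0, 45.2, 6], [-23.6, -26.4, 0, 45.2, 6], [-35.1, -49.4, 0, 45.2, 6], [-35.1, -49.4, 0, 45.2, 6], [-35.1, -49.4, 0, 45.2, 6], [-35.1, -49.4, 0, 45.2, 6], [-35.1, -49.4, 0, 45.2, 6], [-35.1, -49.4, 0, 45.2, 6], [-35.1, -49.4, 0, 45.2, 6], [-43.6, -59.7, 0, 45.2, 5], [-43.6, -59.7, 0, 45.2, 5], [-43.6, -59.7, 0, 45.2, 5], [-43.6, -59.7, 0, 45.2, 5]]

```text
clock: 1.77
tool_pos: [0.4226, -0.1233, 0.2137]
tool_rot: [0.487, 0.873, -0.001, 0.001]
ft_force: [1.1, 0.7, 0.7]
gripper_width: 0.0499
gripper_force: 0.0
```

```bash
python3 - <<'E'
from g import *
t=np.array([.5788,-.1282]); o=t+.072*U
rel([(*t,.18),(*t,.086),(*o,.086)],31.9)
E
```

```text
t 1.77 tcp [ 0.4226 -0.1233  0.2137] yang 31.66 w 0.0499 F [1.1 0.7 0.7] gf 0.0
[ 0.5788 -0.1282  0.18  ] -> [-8.61 13.03  3.4 ] turn -0.24
[ 0.5788 -0.1282  0.086 ] -> [-8.58 13.03 12.8 ] turn -0.24
[ 0.5177 -0.1662  0.086 ] -> [-8.61  5.83 12.8 ] turn -0.24
```

Emit:
servo_tool:
  motion:
    - [[-8.6, 13.0, 1.0, 0, 5], [-8.6, 13.0, 1.0, 0, 5], [-8.6, 13.0, 1.0, 0, 5], [-8.6, 13.0, 1.0, 0, 5], [-8.6, 13.0, 5.0, 0, 5], [-8.6, 13.0, 9.0, 0, 5], [-8.6, 13.0, 11.0, 0, 5], [-8.6, 13.0, 12.8, 0, 5], [-8.6, 13.0, 12.8, 0, 2], [-8.6, 13.0, 12.8, 0, 2], [-8.6, 13.0, 12.8, 0, 2], [-8.6, 13.0, 12.8, 0, 2], [-8.6, 12.0, 12.8, 0, 2], [-8.6, 11.0, 12.8, 0, 2], [-8.6, 10.0, 12.8, 0, 2], [-8.6, 9.0, 12.8, 0, 2], [-8.6, 8.0, 12.8, 0, 2], [-8.6, 7.0, 12.8, 0, 2], [-8.6, 6.0, 12.8, 0, 2], [-8.6, 5.8, 12.8, 0, 2]]

```text
clock: 3.43
tool_pos: [0.5173, -0.1601, 0.0876]
tool_rot: [0.488, 0.873, 0.004, 0.004]
ft_force: [12.3, 13.9, -2.3]
gripper_width: 0.0276
gripper_force: 30.1
```

```bash
python3 - <<'E'
from g import *
h=np.array([.494,-.2691])
o=np.array([.5788,-.1282])+.072*U
rel([(*o,.15),(*h,.15),(*h,.084)],31.9)
im,d,c=pts("top"); cv2.imwrite("pics/top1.png",cv2.resize(im[95:270,180:355],(525,525),interpolation=cv2.INTER_CUBIC))
im,d,c=pts("wrist"); cv2.imwrite("pics/w1.png",im)
E
```

```text
t 3.43 tcp [ 0.5173 -0.1601  0.0876] yang 31.62 w 0.0276 F [12.3 13.9 -2.3] gf 30.1
[ 0.5177 -0.1662  0.15  ] -> [-0.56 -0.22 -6.24] turn -0.28
[ 0.494  -0.2691  0.15  ] -> [-8.07 -7.63 -6.31] turn -0.28
[ 0.494  -0.2691  0.084 ] -> [-8.06 -7.7   0.29] turn -0.28
```

View pics/w1.png

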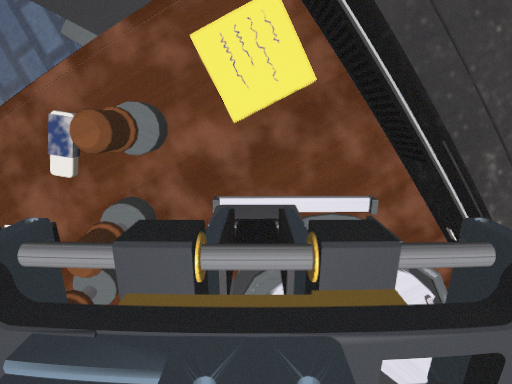

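The wrist view shows the fingers closed on the tab, the shutter slid, and the pad undisturbed at (255,60). The force reading suggests the shutter is at its stop, so I'll release it and go to the crank handle.

Emit:
servo_tool:
  motion:
    - [[0, 0.2, 0, 0, 4.2], [0, 0.2, 0, 0, 4.2], [0, 0.2, 0, 0, 4.2], [0, 0.2, -4, 0, 4.2], [0, 0.2, -6.5, 0, 4.2], [-7.5, -7.4, -6.5, -0.3, 4.2], [-7.5, -7.4, -6.5, -0.3, 4.2], [-7.5, -7.4, -6.5, -0.3, 4.2], [-7.5, -7.4, -6.5, -0.3, 4.2], [-7.5, -7.4, -3.5, -0.3, 4.2], [-7.5, -7.4, -1.5, -0.3, 4.2], [-7.5, -7.4, 0, -0.3, 4.2], [-7.5, -7.4, 0, -0.3, 1], [-7.5, -7.4, 0, -0.3, 1], [-7.5, -7.4, 0, -0.3, 1], [-7.5, -7.4, 0, -0.3, 1], [-7.5, -7.4, 0, -0.3, 1]]

```text
clock: 4.95
tool_pos: [0.4924, -0.2644, 0.0872]
tool_rot: [0.484, 0.875, 0.0, 0.001]
ft_force: [0.6, 1.6, 2.5]
gripper_width: 0.015
gripper_force: 30.0
```

```bash
python3 - <<'E'
from g import *
rel([],31.9)
im,d,c=pts("top"); np.savez("top2.npz",im=im,d=d)
P=cloud(c,d);Z=P[...,2]
roi=np.zeros(d.shape,bool); roi[155:240,205:275]=1
q=P[roi&(Z>.098)&(Z<.113)]
if len(q): 
    r=cv2.minAreaRect((q[:,:2]*1000).astype(np.float32)); print(r, (np.array(r[0])/1000-[.5788,-.1282])@U)
s=read_state(); v=s["tool_pos"][:2]-K; print("handle vec",v,np.hypot(*v),np.degrees(np.arctan2(v[1],v[0])))
E
```

```text
t 4.95 tcp [ 0.4924 -0.2644  0.0872] yang 32.16 w 0.015 F [0.6 1.6 2.5] gf 30.0
((524.120361328125, -161.77017211914062), (15.139245986938477, 11.916031837463379), 33.46849822998047) 0.0641612309731946
handle vec [-0.0163354   0.03416237] 0.03786704361030132 115.55569959221359
```

```bash
cat > cir.py <<'E'
import numpy as np,sys
# th0, total turn deg, n, yang
th0,tot,n,ya=map(float,sys.argv[1:5]); r=3.2
t=np.radians(th0+tot*np.arange(1,int(n)+1)/n); a=np.radians(th0); y=np.radians(ya)
for k in t: print("[%.1f, %.1f]"%(r*(np.cos(k-y-np.pi/2)-np.cos(a-y-np.pi/2)), r*(np.cos(k-y)-np.cos(a-y))),end=" ")
print()
E
python3 cir.py 115 -171 8 32.16
```

```text
[-0.4, 1.1] [-1.1, 2.0] [-2.1, 2.6] [-3.3, 2.8] [-4.5, 2.5] [-5.5, 1.8] [-6.1, 0.9] [-6.4, -0.3]
```

Emit:
servo_tool:
  motion:
    - [[0, 0, 0, 0, 2.5], [-0.5, 0, 0, 0, 2.5], [-0.5, 0, 0, 0, 1], [-0.5, 0, 0, 0, 1], [-0.5, 0, 0, 0, 1], [-0.9, 1.1, 0, 0, 1], [-1.6, 2.0, 0, 0, 1], [-2.6, 2.6, 0, 0, 1], [-3.8, 2.8, 0, 0, 1], [-5.0, 2.5, 0, 0, 1], [-6.0, 1.8, 0, 0, 1], [-6.6, 0.9, 0, 0, 1], [-6.9, -0.3, 0, 0, 1], [-6.9, -0.3, 0, 0, 1], [-6.9, -0.3, 0, 0, 1], [-6.9, -0.3, 0, 0, 3], [-6.9, -0.3, 0, 0, 3], [-6.9, -0.3, -3, 0, 3], [-6.9, -0.3, -6, 0, 5], [-6.9, -0.3, -8, 0, 5]]

```text
clock: 6.67
tool_pos: [0.5261, -0.324, 0.1679]
tool_rot: [0.483, 0.875, 0.0, 0.001]
ft_force: [0.9, -0.4, 0.3]
gripper_width: 0.0403
gripper_force: 0.0
```

```bash
cat > look.py <<'E'
from g import *
from m2 import slots
rel([],31.9)
im,d,c=pts("top"); P=cloud(c,d); np.savez("topL.npz",im=im,d=d)
cv2.imwrite("pics/topL.png",cv2.resize(im[95:270,180:355],(700,700),interpolation=cv2.INTER_CUBIC))
print("slot err deg (to doorway)",(slots(im,d,c)-PHI+36)%72-36)
Z=P[...,2]; m=(Z>.113)&(Z<.13)&(d>0); m[:180]=0;m[242:]=0;m[:,:278]=0;m[:,335:]=0
if m.sum()>10:
    p=P[m].mean(0); v=p[:2]-K; print("handle",p,np.hypot(*v),np.degrees(np.arctan2(v[1],v[0])),m.sum())
E
python3 look.py
```

```text
t 6.67 tcp [ 0.5261 -0.324   0.1679] yang 32.19 w 0.0403 F [ 0.9 -0.4  0.3] gf 0.0
slot err deg (to doorway) -0.9978081265103782
handle [ 0.52330569 -0.32842438  0.12291559] 0.03321569530599112 -64.01796137538989 17
```

View pics/topL.png

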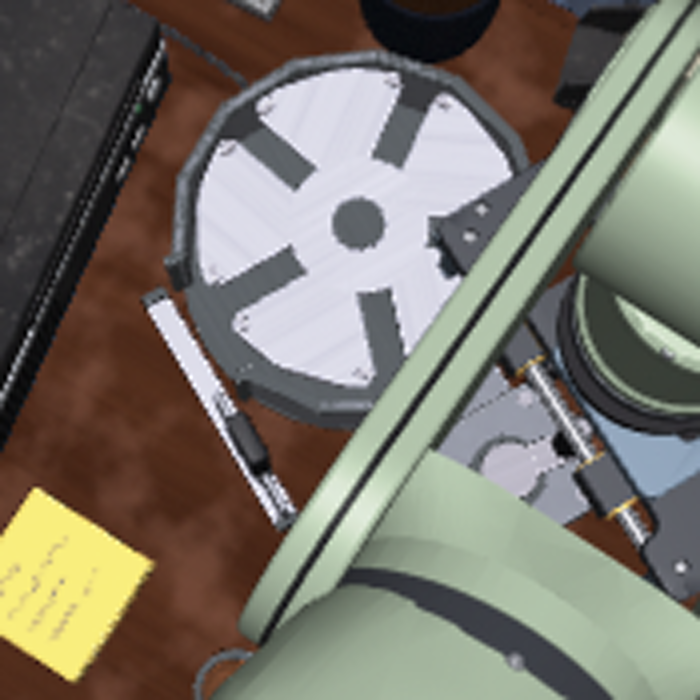

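The crop shows the tab at (248,445), moved right along the rail so the doorway is open. A slot at about (265,280) faces the doorway, and the stamps are hidden by the arm. Next is stamp A.

```bash
python3 - <<'E'
from g import *
A=(.3966,-.1584)
rel([(*A,.168),(*A,.058)],31.9)
E
```

```text
t 6.72 tcp [ 0.5279 -0.3251  0.172 ] yang 32.19 w 0.0443 F [ 0.8 -1.1  2. ] gf 0.0
[ 0.3966 -0.1584  0.168 ] -> [21.11 -2.23  0.22] turn 0.29
[ 0.3966 -0.1584  0.058 ] -> [21.2  -2.28 11.22] turn 0.29
```

Emit:
servo_tool:
  motion:
    - [[21.2, -2.3, 0, 0.3, 5], [21.2, -2.3, 0, 0.3, 5], [21.2, -2.3, 0, 0.3, 5], [21.2, -2.3, 0, 0.3, 5], [21.2, -2.3, 0, 0.3, 5], [21.2, -2.3, 0, 0.3, 5], [21.2, -2.3, 3, 0.3, 5], [21.2, -2.3, 3, 0.3, 5], [21.2, -2.3, 3, 0.3, 5]]

```text
clock: 7.47
tool_pos: [0.3924, -0.1564, 0.1352]
tool_rot: [0.486, 0.874, -0.0, -0.002]
ft_force: [0.0, -0.3, 0.1]
gripper_width: 0.0502
gripper_force: 0.0
```

```bash
cat > look2.py <<'E'
from g import *
from m2 import slots
im,d,c=pts("top"); P=cloud(c,d); np.savez("topL.npz",im=im,d=d); Z=P[...,2]
print("slot err deg",(slots(im,d,c)-PHI+36)%72-36)
m=(Z>.113)&(Z<.13)&(d>0); m[:180]=0;m[242:]=0;m[:,:278]=0;m[:,335:]=0
if m.sum()>10:
    p=P[m].mean(0); v=p[:2]-K; print("handle",p,np.hypot(*v),np.degrees(np.arctan2(v[1],v[0])),m.sum())
f=(abs(Z-.024)<.006)&(d>0)&(P[...,0]>.3)&(P[...,0]<.5)&(P[...,1]<-.1)&(P[...,1]>-.4)
n,l,st,ce=cv2.connectedComponentsWithStats(f.astype(np.uint8))
for i in range(1,n):
    if st[i,4]>60:
        q=P[l==i]; print("foot?",cv2.minEnclosingCircle((q[:,:2]*1000).astype(np.float32)),st[i,4])
E
python3 - <<'E'
import runpy
from g import *
rel([(.3966,-.1584,.058)],31.9)
runpy.run_path("look2.py")
E
```

```text
t 7.47 tcp [ 0.3924 -0.1564  0.1352] yang 31.89 w 0.0502 F [ 0.  -0.3  0.1] gf 0.0
[ 0.3966 -0.1584  0.058 ] -> [-0.41  0.26  7.72] turn -0.01
slot err deg -0.6578810170084068
handle [ 0.52178967 -0.3259585   0.12358026] 0.030336205687104233 -64.55156030359562 57
foot? ((426.50811767578125, -240.60940551757812), 21.264175415039062) 83
foot? ((427.1874694824219, -312.3601379394531), 21.9652099609375) 143
```

Emit:
servo_tool:
  motion:
    - [[-0.4, 0.3, 3.5, 0, 5], [-0.4, 0.3, 6, 0, 5], [-0.4, 0.3, 7.7, 0, 5], [-0.4, 0.3, 7.7, 0, 5], [-0.4, 0.3, 7.7, 0, 2], [-0.4, 0.3, 7.7, 0, 2], [-0.4, 0.3, 7.7, 0, 2], [-0.4, 0.3, 7.7, 0, 2], [-0.4, 0.3, 7.7, 0, 2], [-0.4, 0.3, 5.7, 0, 2], [-0.4, 0.3, 2, 0, 2], [-0.4, 0.3, -2, 0, 2], [-0.4, 0.3, -5.5, 0, 2], [-0.4, 0.3, -5.5, 0, 2], [-0.4, 0.3, -5.5, 0, 2]]

```text
clock: 8.77
tool_pos: [0.3988, -0.1592, 0.1928]
tool_rot: [0.486, 0.874, 0.0, 0.002]
ft_force: [0.3, 0.2, -2.8]
gripper_width: 0.0263
gripper_force: 28.6
```

```bash
python3 - <<'E'
from g import *
e=C+.122*D; i=C+.052*D
rel([(*e,.192),(*e,.090),(*i,.090)],31.9)
im,d,c=pts("wrist"); cv2.imwrite("pics/w3.png",im)
E
```

```text
t 8.77 tcp [ 0.3988 -0.1592  0.1928] yang 31.87 w 0.0263 F [ 0.3  0.2 -2.8] gf 28.6
[ 0.5716 -0.1157  0.192 ] -> [-5.43 16.97  0.15] turn -0.03
[ 0.5716 -0.1157  0.09  ] -> [-5.39 16.94 10.35] turn -0.03
[ 0.6086 -0.1752  0.09  ] -> [-12.39  16.95  10.38] turn -0.03
```

View pics/w3.png

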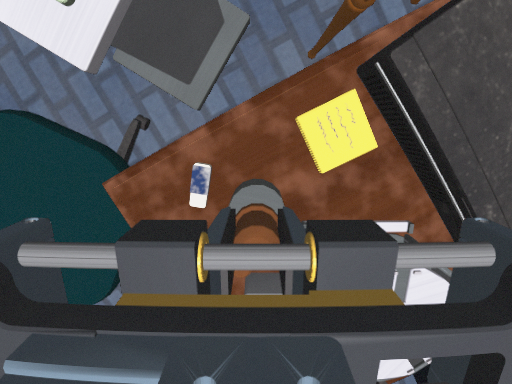

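The stamp is held at about (257,210), upright between the fingers, and the desk items are undisturbed.

Emit:
servo_tool:
  motion:
    - [[-5.4, 17.0, 0, 0, 2], [-5.4, 17.0, 0, 0, 2], [-5.4, 17.0, 0, 0, 2], [-5.4, 17.0, 0, 0, 2], [-5.4, 17.0, 0, 0, 2], [-5.4, 17.0, 0, 0, 2], [-5.4, 17.0, 3, 0, 2], [-5.4, 17.0, 6, 0, 2], [-5.4, 17.0, 8.5, 0, 2], [-5.4, 17.0, 10.2, 0, 2], [-5.4, 17.0, 10.2, 0, 2], [-5.4, 17.0, 10.2, 0, 2], [-5.4, 17.0, 10.2, 0, 2]]

```text
clock: 9.9
tool_pos: [0.5706, -0.1153, 0.0896]
tool_rot: [0.486, 0.874, 0.0, 0.0]
ft_force: [-0.5, -0.8, -0.7]
gripper_width: 0.0261
gripper_force: 30.7
```

```bash
python3 - <<'E'
from g import *
i=C+.052*D
rel([(*i,.090)],31.9)
im,d,c=pts("side"); cv2.imwrite("pics/s4.png",cv2.resize(im[150:280,160:360],(800,520),interpolation=cv2.INTER_CUBIC))
E
```

```text
t 9.9 tcp [ 0.5706 -0.1153  0.0896] yang 31.84 w 0.0261 F [-0.5 -0.8 -0.7] gf 30.7
[ 0.6086 -0.1752  0.09  ] -> [-7.09  0.07 -0.04] turn -0.06
```

View pics/s4.png

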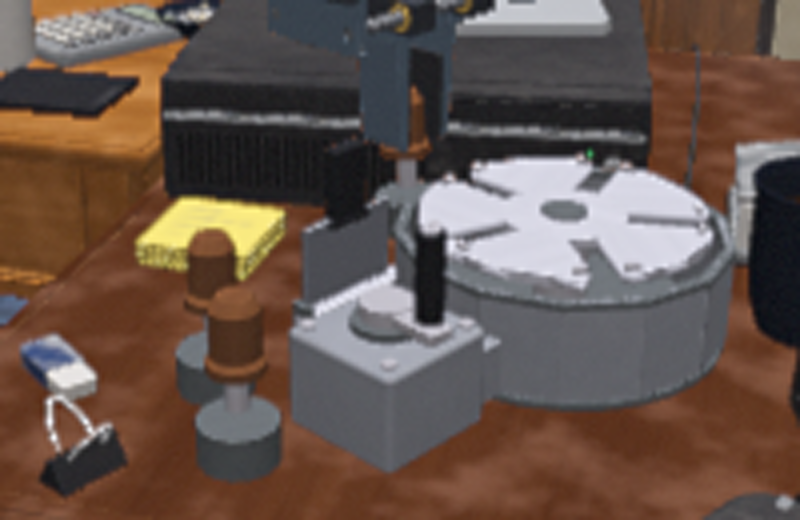

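The side view shows stamp A upright in front of the doorway, with its collar at (405,150) just above plate level.

Emit:
servo_tool:
  motion:
    - [[-1.2, 0.1, 0, 0, 2], [-2.4, 0.1, 0, 0, 2], [-3.6, 0.1, 0, 0, 2], [-4.8, 0.1, 0, 0, 2], [-6, 0.1, 0, 0, 2], [-7.1, 0.1, 0, 0, 2], [-7.1, 0.1, 0, 0, 2], [-7.1, 0.1, 0, 0, 2]]

```text
clock: 10.62
tool_pos: [0.6093, -0.1756, 0.0883]
tool_rot: [0.486, 0.874, -0.0, -0.0]
ft_force: [0.3, -0.7, -1.7]
gripper_width: 0.0262
gripper_force: 30.5
```

Emit:
servo_tool:
  motion:
    - [[0, 0, 0.4, 0, 2], [0, 0, 0.8, 0, 2], [0, 0, 0.8, 0, 2], [0, 0, 0.8, 0, 2]]

```text
clock: 10.95
tool_pos: [0.6104, -0.1754, 0.0848]
tool_rot: [0.485, 0.874, -0.0, 0.003]
ft_force: [-2.7, -1.9, 15.6]
gripper_width: 0.0262
gripper_force: 30.3
```

Emit:
servo_tool:
  motion:
    - [[0, 0, -0.4, 0, 2], [0, 0, -0.6, 0, 2], [0, 0, -0.6, 0, 2]]

```text
clock: 11.2
tool_pos: [0.6089, -0.1742, 0.0869]
tool_rot: [0.486, 0.874, 0.0, -0.0]
ft_force: [-0.6, -0.3, -1.7]
gripper_width: 0.0263
gripper_force: 30.1
```

```bash
python3 - <<'E'
from g import *
rel([],31.9)
im,d,c=pts("side"); 
a=cv2.resize(im[170:240,240:350],(770,490),interpolation=cv2.INTER_CUBIC); cv2.imwrite("pics/s5.png",a)
E
```

```text
t 11.2 tcp [ 0.6089 -0.1742  0.0869] yang 31.89 w 0.0263 F [-0.6 -0.3 -1.7] gf 30.1
```

View pics/s5.png

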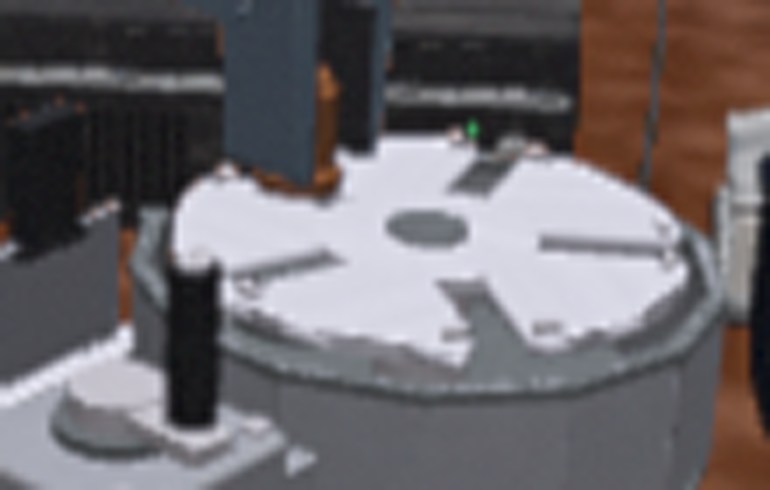

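The held collar is at about (297,185) in the 7x crop, close to the ridges. I'll project candidate radii to compare.

```bash
python3 - <<'E'
from g import *
c=calibration("side")
for r in (.046,.052,.058,.064,.07):
    p=C+r*D; print(r,((proj(c,(*p,.083))-[240,170])*7).round(0), "collar L/R",((proj(c,(*(p-[.0155,.004]),.083))-[240,170])*7).round(0)[0,0],((proj(c,(*(p+[.0155,.004]),.083))-[240,170])*7).round(0)[0,0])
E
```

```text
0.046 [[312. 171.]] collar L/R 273.0 350.0
0.052 [[298. 166.]] collar L/R 259.0 337.0
0.058 [[285. 161.]] collar L/R 246.0 323.0
0.064 [[272. 157.]] collar L/R 232.0 310.0
0.07 [[258. 152.]] collar L/R 219.0 297.0
```

The radius matches 52 mm, so the contact was the collar seating on the plate. I'll lower it gently, release, rise and check.

Emit:
servo_tool:
  motion:
    - [[0, 0, 0.2, 0, 2], [0, 0, 0.3, 0, 2], [0, 0, 0.3, 0, 2], [0, 0, 0.3, 0, 4.2], [0, 0, 0.3, 0, 4.2], [0, 0, 0.3, 0, 4.2], [0, 0, -2, 0, 4.2], [0, 0, -5, 0, 4.2], [0, 0, -9, 0, 5], [6, 0, -9, 0, 5], [6, 0, -9, 0, 5], [6, 0, -9, 0, 5]]

```text
clock: 12.25
tool_pos: [0.5756, -0.121, 0.1775]
tool_rot: [0.485, 0.875, 0.0, -0.001]
ft_force: [0.0, 0.5, 0.4]
gripper_width: 0.0502
gripper_force: 0.0
```

```bash
cat > hung.py <<'E'
from g import *
# positions/heights of stamp tops above plate, from side & top depth
for n in ("top","side"):
    im,d,c=pts(n); P=cloud(c,d); np.savez(n+"H.npz",im=im,d=d)
    rr=np.hypot(P[...,0]-C[0],P[...,1]-C[1]); hsv=cv2.cvtColor(im,cv2.COLOR_BGR2HSV)
    w=(hsv[...,0]<20)&(hsv[...,1]>90)&(rr<.085)&(P[...,2]>.07)&(P[...,2]<.14)&(d>0)
    k,l,st,_=cv2.connectedComponentsWithStats(w.astype(np.uint8))
    for i in range(1,k):
        if st[i,4]>20:
            q=P[l==i]; m=(q.min(0)+q.max(0))/2; v=m[:2]-C
            print(n,"n",st[i,4],"mid",m.round(4),"zmin/max",q[:,2].min().round(4),q[:,2].max().round(4),"r",np.hypot(*v).round(4),"ang-PHI",np.degrees(np.arctan2(v[1],v[0])).round(1)-PHI)
E
python3 - <<'E'
from g import *
import runpy
rel([],31.9); runpy.run_path("hung.py"); runpy.run_path("look2.py")
E
```

```text
t 12.25 tcp [ 0.5756 -0.121   0.1775] yang 31.98 w 0.0502 F [0.  0.5 0.4] gf 0.0
top n 128 mid [ 0.604  -0.1779  0.0998] zmin/max 0.0783 0.1214 r 0.0524 ang-PHI 5.8999999999999915
side n 191 mid [ 0.6068 -0.1791  0.0985] zmin/max 0.0789 0.1181 r 0.0497 ang-PHI 4.199999999999989
slot err deg 0.024015418682964196
handle [ 0.52179899 -0.32587909  0.12315983] 0.03026853411459457 -64.4710451023038 58
foot? ((426.3724060058594, -239.9871368408203), 21.809663772583008) 149
foot? ((426.97705078125, -312.32867431640625), 21.90678596496582) 142
```

```bash
python3 - <<'E'
from g import *
rel([(.522,-.3265,.175),(.522,-.3265,.086)],31.9)
E
```

```text
t 12.4 tcp [ 0.5778 -0.124   0.1766] yang 31.89 w 0.0502 F [-0.1  0.   0.5] gf 0.0
[ 0.522  -0.3265  0.175 ] -> [-14.25 -15.43   0.16] turn -0.01
[ 0.522  -0.3265  0.086 ] -> [-14.24 -15.43   9.06] turn -0.01
```

Emit:
servo_tool:
  motion:
    - [[-14.2, -15.4, 0, 0, 4.5], [-14.2, -15.4, 0, 0, 4.5], [-14.2, -15.4, 0, 0, 4.5], [-14.2, -15.4, 0, 0, 4.5], [-14.2, -15.4, 0, 0, 4.5], [-14.2, -15.4, 0, 0, 4.5], [-14.2, -15.4, 0, 0, 4.5], [-14.2, -15.4, 3, 0, 4.5], [-14.2, -15.4, 6, 0, 4.5], [-14.2, -15.4, 9, 0, 4.5], [-14.2, -15.4, 9, 0, 4.5], [-14.2, -15.4, 9, 0, 1], [-14.2, -15.4, 9, 0, 1], [-14.2, -15.4, 9, 0, 1], [-14.2, -15.4, 9, 0, 1], [-14.2, -15.4, 9, 0, 1], [-14.2, -15.4, 9, 0, 1]]

```text
clock: 13.82
tool_pos: [0.523, -0.326, 0.0887]
tool_rot: [0.486, 0.874, 0.0, 0.002]
ft_force: [1.3, 0.7, 4.3]
gripper_width: 0.0157
gripper_force: 30.0
```

```bash
python3 - <<'E'
from g import *
rel([],31.9)
s=read_state(); v=s["tool_pos"][:2]-K; print("handle vec",v,np.hypot(*v),np.degrees(np.arctan2(v[1],v[0])))
E
python3 cir.py -65 -540 18 31.9; python3 cir.py -65 -540 15 31.9
```

```text
t 13.82 tcp [ 0.523  -0.326   0.0887] yang 31.85 w 0.0157 F [1.3 0.7 4.3] gf 30.0
handle vec [ 0.01422079 -0.02745867] 0.030922638051464918 -62.62045472423912
[0.6, -1.5] [1.9, -2.6] [3.6, -2.8] [5.1, -2.2] [6.1, -0.9] [6.4, 0.8] [5.7, 2.3] [4.4, 3.3] [2.8, 3.6] [1.3, 2.9] [0.2, 1.6] [0.0, -0.0] [0.6, -1.5] [1.9, -2.6] [3.6, -2.8] [5.1, -2.2] [6.1, -0.9] [6.4, 0.8] 
[0.8, -1.8] [2.6, -2.8] [4.5, -2.5] [6.0, -1.2] [6.4, 0.8] [5.5, 2.6] [3.8, 3.5] [1.8, 3.3] [0.4, 1.9] [0.0, -0.0] [0.8, -1.8] [2.6, -2.8] [4.5, -2.5] [6.0, -1.2] [6.4, 0.8]
```

Emit:
servo_tool:
  motion:
    - [[0.6, -1.5, 0, 0, 1], [1.9, -2.6, 0, 0, 1], [3.6, -2.8, 0, 0, 1], [5.1, -2.2, 0, 0, 1], [6.1, -0.9, 0, 0, 1], [6.4, 0.8, 0, 0, 1], [5.7, 2.3, 0, 0, 1], [4.4, 3.3, 0, 0, 1], [2.8, 3.6, 0, 0, 1], [1.3, 2.9, 0, 0, 1], [0.2, 1.6, 0, 0, 1], [0.0, 0.0, 0, 0, 1], [0.6, -1.5, 0, 0, 1], [1.9, -2.6, 0, 0, 1], [3.6, -2.8, 0, 0, 1], [5.1, -2.2, 0, 0, 1], [6.1, -0.9, 0, 0, 1], [6.4, 0.8, 0, 0, 1], [6.4, 0.8, 0, 0, 1], [6.4, 0.8, 0, 0, 1]]

```text
clock: 15.48
tool_pos: [0.4966, -0.2675, 0.0886]
tool_rot: [0.485, 0.874, 0.0, 0.002]
ft_force: [1.5, 0.8, 6.1]
gripper_width: 0.0155
gripper_force: 30.0
```

```bash
python3 - <<'E'
from g import *
import runpy
rel([],31.9)
s=read_state(); v=s["tool_pos"][:2]-K; print("handle vec",v,np.hypot(*v),np.degrees(np.arctan2(v[1],v[0])))
runpy.run_path("look2.py")
E
python3 cir.py 115 -530 18 31.9
```

```text
t 15.48 tcp [ 0.4966 -0.2675  0.0886] yang 31.92 w 0.0155 F [1.5 0.8 6.1] gf 30.0
handle vec [-0.01215702  0.03105642] 0.03335107609579391 111.37784381706604
slot err deg 33.32109284338161
[-0.6, 1.5] [-1.9, 2.5] [-3.5, 2.8] [-5.0, 2.2] [-6.1, 1.0] [-6.4, -0.6] [-5.9, -2.1] [-4.7, -3.2] [-3.1, -3.6] [-1.5, -3.1] [-0.4, -1.9] [0.0, -0.4] [-0.4, 1.2] [-1.5, 2.4] [-3.1, 2.8] [-4.7, 2.4] [-5.9, 1.3] [-6.4, -0.2]
```

Emit:
servo_tool:
  motion:
    - [[-0.6, 1.5, 0, 0, 1], [-1.9, 2.5, 0, 0, 1], [-3.5, 2.8, 0, 0, 1], [-5.0, 2.2, 0, 0, 1], [-6.1, 1.0, 0, 0, 1], [-6.4, -0.6, 0, 0, 1], [-5.9, -2.1, 0, 0, 1], [-4.7, -3.2, 0, 0, 1], [-3.1, -3.6, 0, 0, 1], [-1.5, -3.1, 0, 0, 1], [-0.4, -1.9, 0, 0, 1], [0.0, -0.4, 0, 0, 1], [-0.4, 1.2, 0, 0, 1], [-1.5, 2.4, 0, 0, 1], [-3.1, 2.8, 0, 0, 1], [-4.7, 2.4, 0, 0, 1], [-5.9, 1.3, 0, 0, 1], [-6.4, -0.2, 0, 0, 1], [-6.4, -0.2, 0, 0, 1], [-6.4, -0.2, 0, 0, 1]]

```text
clock: 17.2
tool_pos: [0.5261, -0.3244, 0.0886]
tool_rot: [0.486, 0.874, -0.001, 0.001]
ft_force: [-1.8, -2.4, 7.5]
gripper_width: 0.0152
gripper_force: 30.0
```

```bash
python3 - <<'E'
from g import *
s=read_state(); v=s["tool_pos"][:2]-K; print("handle vec",v,np.hypot(*v),np.degrees(np.arctan2(v[1],v[0])))
B=(.4264,-.2400)
rel([(*B,.168),(*B,.058)],31.9)
E
```

```text
handle vec [ 0.01733444 -0.0258674 ] 0.031138482409681742 -56.17288891961979
t 17.2 tcp [ 0.5261 -0.3244  0.0886] yang 31.8 w 0.0152 F [-1.8 -2.4  7.5] gf 30.0
[ 0.4264 -0.24    0.168 ] -> [12.41 -4.03 -7.96] turn -0.10
[ 0.4264 -0.24    0.058 ] -> [12.44 -4.02  3.04] turn -0.10
```

Emit:
servo_tool:
  motion:
    - [[0, 0, 0, 0, 4], [0, 0, 0, 0, 4], [0, 0, 0, 0, 4], [0, 0, -4, 0, 4], [0, 0, -8, 0, 5], [12.4, -4.0, -8, 0, 5], [12.4, -4.0, -8, 0, 5], [12.4, -4.0, -8, 0, 5], [12.4, -4.0, -8, 0, 5], [12.4, -4.0, -5, 0, 5], [12.4, -4.0, -5, 0, 5], [12.4, -4.0, -5, 0, 5]]

```text
clock: 18.2
tool_pos: [0.4263, -0.2377, 0.136]
tool_rot: [0.486, 0.874, 0.0, -0.002]
ft_force: [0.4, 0.4, 1.0]
gripper_width: 0.0504
gripper_force: 0.0
```

```bash
python3 - <<'E'
from g import *
import runpy
rel([(.4264,-.2400,.058)],31.9)
runpy.run_path("look2.py");runpy.run_path("hung.py")
z=np.load("topL.npz"); cv2.imwrite("pics/t6.png",cv2.resize(z["im"][95:305,180:355],(500,600),interpolation=cv2.INTER_CUBIC))
E
```

```text
t 18.2 tcp [ 0.4263 -0.2377  0.136 ] yang 31.87 w 0.0504 F [0.4 0.4 1. ] gf 0.0
[ 0.4264 -0.24    0.058 ] -> [-0.23 -0.1   7.8 ] turn -0.03
slot err deg -0.5334212300173107
handle [ 0.52371195 -0.32487676  0.12381812] 0.030265527504096 -60.38193573588704 54
top n 198 mid [ 0.6667 -0.177   0.0992] zmin/max 0.0765 0.1219 r 0.0522 ang-PHI -67.80000000000001
side n 185 mid [ 0.6706 -0.1821  0.0972] zmin/max 0.077 0.1175 r 0.0507 ang-PHI -74.80000000000001
```

View pics/t6.png

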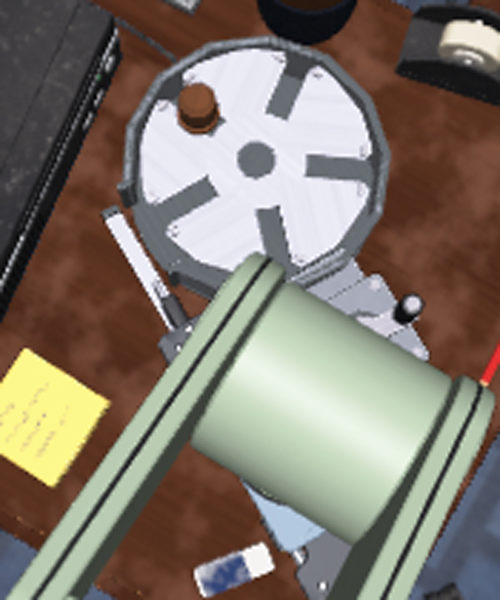

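Stamp A hangs at (198,105) in the next slot, an empty slot at (190,200) faces the doorway, and the pad and eraser are in place. I'll grasp stamp B.

Emit:
servo_tool:
  motion:
    - [[-0.2, 0, 3.5, 0, 5], [-0.2, 0, 6, 0, 5], [-0.2, 0, 7.8, 0, 5], [-0.2, 0, 7.8, 0, 5], [-0.2, 0, 7.8, 0, 5], [-0.2, 0, 7.8, 0, 2], [-0.2, 0, 7.8, 0, 2], [-0.2, 0, 7.8, 0, 2], [-0.2, 0, 7.8, 0, 2], [-0.2, 0, 7.8, 0, 2], [-0.2, 0, 5, 0, 2], [-0.2, 0, 2, 0, 2], [-0.2, 0, -2, 0, 2], [-0.2, 0, -5.5, 0, 2], [-0.2, 0, -6, 0, 2], [-0.2, 0, -6, 0, 2], [-0.2, 0, -6, 0, 2]]

```text
clock: 19.77
tool_pos: [0.4277, -0.2396, 0.1963]
tool_rot: [0.486, 0.874, 0.0, -0.001]
ft_force: [-0.5, 1.0, -1.9]
gripper_width: 0.0267
gripper_force: 27.9
```

```bash
python3 - <<'E'
from g import *
e=C+.122*D; i=C+.052*D
rel([(*e,.195),(*e,.0915),(*i,.0915)],31.9)
E
```

```text
t 19.77 tcp [ 0.4277 -0.2396  0.1963] yang 31.87 w 0.0267 F [-0.5  1.  -1.9] gf 27.9
[ 0.5716 -0.1157  0.195 ] -> [ 2.92 18.76  0.12] turn -0.03
[ 0.5716 -0.1157  0.0915] -> [ 2.91 18.77 10.47] turn -0.03
[ 0.6086 -0.1752  0.0915] -> [-4.09 18.77 10.46] turn -0.03
```

Emit:
servo_tool:
  motion:
    - [[2.9, 18.8, 0, 0, 2], [2.9, 18.8, 0, 0, 2], [2.9, 18.8, 0, 0, 2], [2.9, 18.8, 0, 0, 2], [2.9, 18.8, 0, 0, 2], [2.9, 18.8, 0, 0, 2], [2.9, 18.8, 3, 0, 2], [2.9, 18.8, 6, 0, 2], [2.9, 18.8, 8.5, 0, 2], [2.9, 18.8, 10.1, 0, 2], [2.9, 18.8, 10.1, 0, 2], [2.9, 18.8, 10.1, 0, 2], [2.9, 18.8, 10.1, 0, 2]]

```text
clock: 20.85
tool_pos: [0.5727, -0.1165, 0.0961]
tool_rot: [0.486, 0.874, -0.0, 0.0]
ft_force: [0.8, 0.0, -1.0]
gripper_width: 0.0265
gripper_force: 28.6
```

```bash
python3 - <<'E'
from g import *
i=C+.052*D
rel([(*i,.093)],31.9)
im,d,c=pts("side"); cv2.imwrite("pics/s7.png",cv2.resize(im[160:260,220:350],(780,600),interpolation=cv2.INTER_CUBIC))
E
```

```text
t 20.85 tcp [ 0.5727 -0.1165  0.0961] yang 31.84 w 0.0265 F [ 0.8  0.  -1. ] gf 28.6
[ 0.6086 -0.1752  0.093 ] -> [-6.88 -0.04  0.31] turn -0.06
```

View pics/s7.png

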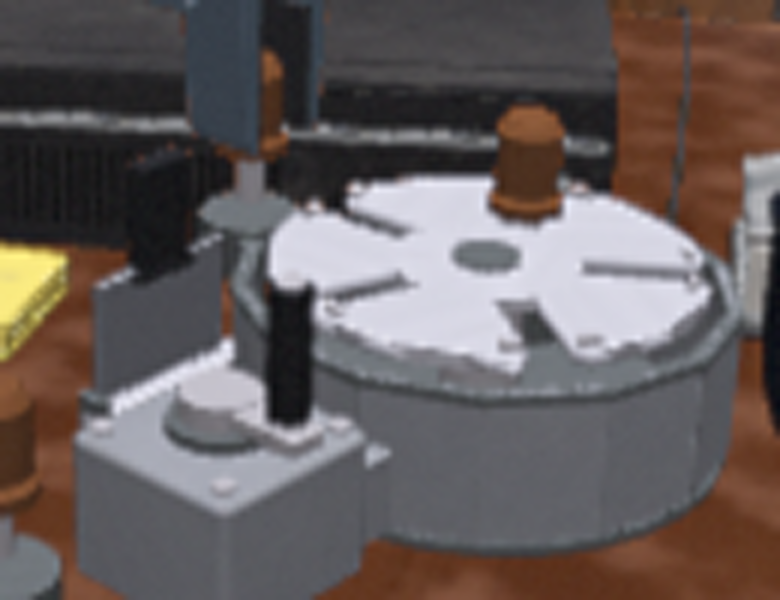

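Stamp A is upright at (530,165). Stamp B is held upright at the doorway, with its collar at (255,150) above plate level.

Emit:
servo_tool:
  motion:
    - [[-1.2, 0, 0.2, 0, 2], [-2.4, 0, 0.2, 0, 2], [-3.6, 0, 0.2, 0, 2], [-4.8, 0, 0.2, 0, 2], [-6, 0, 0.2, 0, 2], [-6.9, 0, 0.2, 0, 2], [-6.9, 0, 0.2, 0, 2], [-6.9, 0, 0.2, 0, 2], [-6.9, 0, 0.6, 0, 2], [-6.9, 0, 0.9, 0, 2], [-6.9, 0, 0.9, 0, 2]]

```text
clock: 21.82
tool_pos: [0.6082, -0.174, 0.086]
tool_rot: [0.486, 0.874, -0.0, -0.001]
ft_force: [-0.4, -0.6, -1.1]
gripper_width: 0.0263
gripper_force: 28.6
```

Emit:
servo_tool:
  motion:
    - [[0, 0, 0.2, 0, 2], [0, 0, 0.4, 0, 2], [0, 0, 0.4, 0, 2]]

```text
clock: 22.07
tool_pos: [0.6092, -0.1744, 0.0831]
tool_rot: [0.486, 0.874, 0.0, 0.0]
ft_force: [-0.2, 0.3, -1.3]
gripper_width: 0.0265
gripper_force: 28.6
```

Emit:
servo_tool:
  motion:
    - [[0, 0, 0.2, 0, 2], [0, 0, 0.2, 0, 2], [0, 0, 0.2, 0, 2]]

```text
clock: 22.32
tool_pos: [0.6093, -0.1745, 0.0829]
tool_rot: [0.486, 0.874, 0.0, 0.001]
ft_force: [-2.7, 0.8, 9.2]
gripper_width: 0.0266
gripper_force: 29.1
```

Seated. I'll release it and back off, then go to the crank.

Emit:
servo_tool:
  motion:
    - [[0, 0, 0, 0, 4.2], [0, 0, 0, 0, 4.2], [0, 0, 0, 0, 4.2], [0, 0, -2, 0, 4.2], [0, 0, -5, 0, 4.2], [0, 0, -9, 0, 4.5], [6, 0, -9, 0, 4.5], [6, 0, -9, 0, 4.5], [6, 0, -9, 0, 4.5], [6, 0, -9, 0, 4.5]]

```text
clock: 23.15
tool_pos: [0.5773, -0.1233, 0.1711]
tool_rot: [0.485, 0.874, -0.0, 0.0]
ft_force: [0.6, -0.3, 1.0]
gripper_width: 0.0452
gripper_force: 0.0
```

```bash
python3 - <<'E'
from g import *
import runpy
runpy.run_path("hung.py");runpy.run_path("look2.py")
h=K+.032*np.array([np.cos(np.radians(-59)),np.sin(np.radians(-59))])
rel([(*h,.175),(*h,.087)],31.9)
E
python3 cir.py -60 -540 18 31.9
```

```text
top n 201 mid [ 0.6668 -0.177   0.098 ] zmin/max 0.0762 0.1198 r 0.0522 ang-PHI -67.80000000000001
top n 105 mid [ 0.6043 -0.1798  0.0999] zmin/max 0.0794 0.1204 r 0.0507 ang-PHI 7.0
side n 185 mid [ 0.6705 -0.1819  0.0978] zmin/max 0.0774 0.1181 r 0.0508 ang-PHI -74.5
side n 187 mid [ 0.6067 -0.1797  0.0977] zmin/max 0.0776 0.1177 r 0.0493 ang-PHI 4.799999999999997
slot err deg 0.5431518578137542
handle [ 0.52370518 -0.3249408   0.12398078] 0.03031787229360552 -60.452883184352714 55
foot? ((427.0393981933594, -312.37933349609375), 21.862646102905273) 142
t 23.3 tcp [ 0.5779 -0.1245  0.1704] yang 31.84 w 0.0451 F [-0.6  0.  -0.6] gf 0.0
[ 0.5252 -0.326   0.175 ] -> [-14.34 -15.11  -0.45] turn -0.06
[ 0.5252 -0.326   0.087 ] -> [-14.34 -15.11   8.35] turn -0.06
[0.5, -1.6] [1.7, -2.7] [3.3, -3.1] [4.9, -2.6] [6.0, -1.4] [6.4, 0.2] [5.9, 1.8] [4.7, 2.9] [3.1, 3.3] [1.5, 2.8] [0.4, 1.6] [0.0, -0.0] [0.5, -1.6] [1.7, -2.7] [3.3, -3.1] [4.9, -2.6] [6.0, -1.4] [6.4, 0.2]
```

Both stamps are hung at the same height. Now the crank again.

Emit:
servo_tool:
  motion:
    - [[-14.3, -15.1, -0.4, 0, 4.5], [-14.3, -15.1, -0.4, 0, 4.5], [-14.3, -15.1, -0.4, 0, 4.5], [-14.3, -15.1, -0.4, 0, 4.5], [-14.3, -15.1, -0.4, 0, 4.5], [-14.3, -15.1, -0.4, 0, 4.5], [-14.3, -15.1, -0.4, 0, 4.5], [-14.3, -15.1, 3, 0, 4.5], [-14.3, -15.1, 6, 0, 4.5], [-14.3, -15.1, 8.3, 0, 4.5], [-14.3, -15.1, 8.3, 0, 4.5], [-14.3, -15.1, 8.3, 0, 1], [-14.3, -15.1, 8.3, 0, 1], [-14.3, -15.1, 8.3, 0, 1], [-14.3, -15.1, 8.3, 0, 1], [-14.3, -15.1, 8.3, 0, 1], [-14.3, -15.1, 8.3, 0, 1]]

```text
clock: 24.72
tool_pos: [0.5257, -0.3252, 0.0894]
tool_rot: [0.486, 0.874, 0.0, 0.002]
ft_force: [0.2, 0.9, 4.2]
gripper_width: 0.0154
gripper_force: 30.0
```

Emit:
servo_tool:
  motion:
    - [[0.5, -1.6, 0, 0, 1], [1.7, -2.7, 0, 0, 1], [3.3, -3.1, 0, 0, 1], [4.9, -2.6, 0, 0, 1], [6.0, -1.4, 0, 0, 1], [6.4, 0.2, 0, 0, 1], [5.9, 1.8, 0, 0, 1], [4.7, 2.9, 0, 0, 1], [3.1, 3.3, 0, 0, 1], [1.5, 2.8, 0, 0, 1], [0.4, 1.6, 0, 0, 1], [0.0, 0.0, 0, 0, 1], [0.5, -1.6, 0, 0, 1], [1.7, -2.7, 0, 0, 1], [3.3, -3.1, 0, 0, 1], [4.9, -2.6, 0, 0, 1], [6.0, -1.4, 0, 0, 1], [6.4, 0.2, 0, 0, 1], [6.4, 0.2, 0, 0, 1], [6.4, 0.2, 0, 0, 1]]

```text
clock: 26.38
tool_pos: [0.4942, -0.2694, 0.0894]
tool_rot: [0.486, 0.874, 0.001, 0.002]
ft_force: [1.1, 1.7, 7.6]
gripper_width: 0.0156
gripper_force: 30.0
```

```bash
python3 - <<'E'
from g import *
rel([],31.9)
s=read_state(); v=s["tool_pos"][:2]-K; print("handle vec",v,np.hypot(*v),np.degrees(np.arctan2(v[1],v[0])))
E
python3 cir.py 120 -540 18 31.9
```

```text
t 26.38 tcp [ 0.4942 -0.2694  0.0894] yang 31.91 w 0.0156 F [1.1 1.7 7.6] gf 30.0
handle vec [-0.01458692  0.02912681] 0.03257528426245394 116.60204967319916
[-0.5, 1.6] [-1.7, 2.7] [-3.3, 3.1] [-4.9, 2.6] [-6.0, 1.4] [-6.4, -0.2] [-5.9, -1.8] [-4.7, -2.9] [-3.1, -3.3] [-1.5, -2.8] [-0.4, -1.6] [0.0, -0.0] [-0.5, 1.6] [-1.7, 2.7] [-3.3, 3.1] [-4.9, 2.6] [-6.0, 1.4] [-6.4, -0.2]
```

Emit:
servo_tool:
  motion:
    - [[-0.5, 1.6, 0, 0, 1], [-1.7, 2.7, 0, 0, 1], [-3.3, 3.1, 0, 0, 1], [-4.9, 2.6, 0, 0, 1], [-6.0, 1.4, 0, 0, 1], [-6.4, -0.2, 0, 0, 1], [-5.9, -1.8, 0, 0, 1], [-4.7, -2.9, 0, 0, 1], [-3.1, -3.3, 0, 0, 1], [-1.5, -2.8, 0, 0, 1], [-0.4, -1.6, 0, 0, 1], [0.0, 0.0, 0, 0, 1], [-0.5, 1.6, 0, 0, 1], [-1.7, 2.7, 0, 0, 1], [-3.3, 3.1, 0, 0, 1], [-4.9, 2.6, 0, 0, 1], [-6.0, 1.4, 0, 0, 1], [-6.4, -0.2, 0, 0, 1], [-6.4, -0.2, 0, 0, 1], [-6.4, -0.2, 0, 0, 1]]

```text
clock: 28.05
tool_pos: [0.5237, -0.3263, 0.0893]
tool_rot: [0.486, 0.874, -0.0, 0.0]
ft_force: [-2.2, -0.4, 7.4]
gripper_width: 0.0155
gripper_force: 30.0
```

Emit:
servo_tool:
  motion:
    - [[0, 0, 0, 0, 4], [0, 0, 0, 0, 4], [0, 0, 0, 0, 4], [0, 0, -4, 0, 4], [0, 0, -8, 0, 5], [0, 0, -8, 0, 5], [0, 0, -8, 0, 5]]

```text
clock: 28.63
tool_pos: [0.5259, -0.3257, 0.1703]
tool_rot: [0.486, 0.874, -0.0, 0.003]
ft_force: [-0.2, 0.9, 0.1]
gripper_width: 0.0499
gripper_force: 0.0
```

```bash
python3 - <<'E'
from g import *
import runpy
S=(.4270,-.3124)
runpy.run_path("look2.py"); runpy.run_path("hung.py")
rel([(*S,.168),(*S,.058)],31.9)
E
```

```text
slot err deg -0.5196074507076247
handle [ 0.52157627 -0.32730931  0.12235527] 0.031473746346057534 -65.95914419509654 19
top n 198 mid [ 0.6858 -0.2382  0.0992] zmin/max 0.0784 0.1199 r 0.0532 ang-PHI -142.70000000000002
top n 200 mid [ 0.6679 -0.1782  0.0995] zmin/max 0.0781 0.1208 r 0.052 ang-PHI -69.60000000000001
side n 186 mid [ 0.6704 -0.1816  0.0976] zmin/max 0.0773 0.1178 r 0.0509 ang-PHI -74.2
side n 201 mid [ 0.6867 -0.2434  0.0981] zmin/max 0.0784 0.1178 r 0.0561 ang-PHI -147.3
t 28.78 tcp [ 0.5238 -0.3243  0.1663] yang 31.87 w 0.0501 F [ 0.1 -0.4 -1. ] gf 0.0
[ 0.427  -0.3124  0.168 ] -> [ 6.13 -7.59 -0.14] turn -0.03
[ 0.427  -0.3124  0.058 ] -> [ 6.09 -7.58 10.86] turn -0.03
```

Emit:
servo_tool:
  motion:
    - [[6.1, -7.6, 0, 0, 5], [6.1, -7.6, 0, 0, 5], [6.1, -7.6, 0, 0, 5], [6.1, -7.6, 3, 0, 5], [6.1, -7.6, 3, 0, 5], [6.1, -7.6, 3, 0, 5], [6.1, -7.6, 3, 0, 5]]

```text
clock: 29.37
tool_pos: [0.4284, -0.3133, 0.1377]
tool_rot: [0.486, 0.874, 0.0, -0.0]
ft_force: [0.2, -0.1, -0.2]
gripper_width: 0.0497
gripper_force: 0.0
```

```bash
python3 - <<'E'
from g import *
import runpy
runpy.run_path("look2.py")
rel([(.427,-.3124,.058)],31.9)
im,d,c=pts("wrist"); cv2.imwrite("pics/w8.png",im)
E
```

```text
slot err deg -0.23391801085458042
t 29.42 tcp [ 0.4288 -0.3136  0.1382] yang 31.89 w 0.0499 F [1.  0.7 0.8] gf 0.0
[ 0.427  -0.3124  0.058 ] -> [ 0.2  -0.1   8.02] turn -0.01
```

View pics/w8.png

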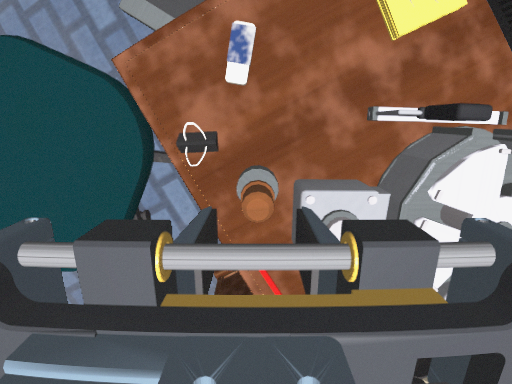

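Stamp C stands at (258,195), centred between the open fingers and clear of the clip at (197,142).

Emit:
servo_tool:
  motion:
    - [[0.2, -0.1, 3.5, 0, 5], [0.2, -0.1, 6, 0, 5], [0.2, -0.1, 8, 0, 5], [0.2, -0.1, 8, 0, 5], [0.2, -0.1, 8, 0, 5], [0.2, -0.1, 8, 0, 2], [0.2, -0.1, 8, 0, 2], [0.2, -0.1, 8, 0, 2], [0.2, -0.1, 8, 0, 2], [0.2, -0.1, 8, 0, 2], [0.2, -0.1, 5, 0, 2], [0.2, -0.1, 2, 0, 2], [0.2, -0.1, -2, 0, 2], [0.2, -0.1, -5.5, 0, 2], [0.2, -0.1, -6, 0, 2], [0.2, -0.1, -6, 0, 2], [0.2, -0.1, -6, 0, 2]]

```text
clock: 30.88
tool_pos: [0.4253, -0.3116, 0.1971]
tool_rot: [0.486, 0.874, 0.0, -0.001]
ft_force: [-0.1, 0.8, -2.0]
gripper_width: 0.0265
gripper_force: 27.1
```

```bash
python3 - <<'E'
from g import *
e=C+.122*D; i=C+.052*D
rel([(*e,.195),(*e,.095),(*i,.093)],31.9)
E
```

```text
t 30.88 tcp [ 0.4253 -0.3116  0.1971] yang 31.86 w 0.0265 F [-0.1  0.8 -2. ] gf 27.1
[ 0.5716 -0.1157  0.195 ] -> [ 8.91 22.77  0.21] turn -0.04
[ 0.5716 -0.1157  0.095 ] -> [ 8.89 22.78 10.21] turn -0.04
[ 0.6086 -0.1752  0.093 ] -> [ 1.89 22.78 10.4 ] turn -0.04
```

Emit:
servo_tool:
  motion:
    - [[8.9, 22.8, 0, 0, 2], [8.9, 22.8, 0, 0, 2], [8.9, 22.8, 0, 0, 2], [8.9, 22.8, 0, 0, 2], [8.9, 22.8, 0, 0, 2], [8.9, 22.8, 0, 0, 2], [8.9, 22.8, 0, 0, 2], [8.9, 22.8, 0, 0, 2], [8.9, 22.8, 3, 0, 2], [8.9, 22.8, 6, 0, 2], [8.9, 22.8, 8.5, 0, 2], [8.9, 22.8, 10.2, 0, 2], [8.9, 22.8, 10.2, 0, 2], [8.9, 22.8, 10.2, 0, 2], [8.9, 22.8, 10.2, 0, 2]]

```text
clock: 32.13
tool_pos: [0.5728, -0.117, 0.0965]
tool_rot: [0.486, 0.874, 0.0, 0.0]
ft_force: [-0.2, -1.1, -1.1]
gripper_width: 0.0265
gripper_force: 28.5
```

```bash
python3 - <<'E'
from g import *
i=C+.052*D
rel([(*i,.094)],31.9)
im,d,c=pts("side"); cv2.imwrite("pics/s9.png",cv2.resize(im[160:260,220:350],(780,600),interpolation=cv2.INTER_CUBIC))
E
```

```text
t 32.13 tcp [ 0.5728 -0.117   0.0965] yang 31.8 w 0.0265 F [-0.2 -1.1 -1.1] gf 28.5
[ 0.6086 -0.1752  0.094 ] -> [-6.83 -0.02  0.25] turn -0.10
```

View pics/s9.png

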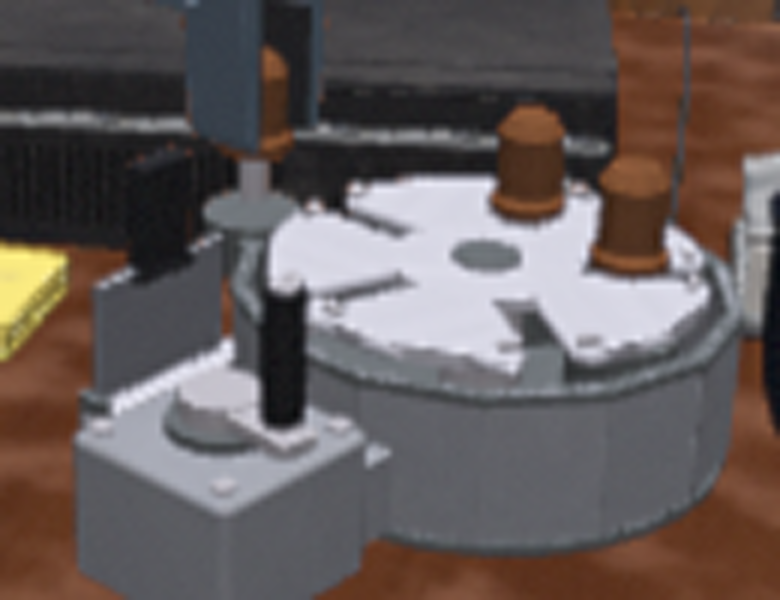

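Two stamps hang upright at (530,165) and (632,215). Stamp C is held at the doorway, just as stamp B was.

Emit:
servo_tool:
  motion:
    - [[-1.2, 0, 0.2, 0, 2], [-2.4, 0, 0.2, 0, 2], [-3.6, 0, 0.2, 0, 2], [-4.8, 0, 0.2, 0, 2], [-6, 0, 0.2, 0, 2], [-6.8, 0, 0.2, 0, 2], [-6.8, 0, 0.2, 0, 2], [-6.8, 0, 0.2, 0, 2], [-6.8, 0, 0.6, 0, 2], [-6.8, 0, 0.9, 0, 2], [-6.8, 0, 1.2, 0, 2], [-6.8, 0, 1.4, 0, 2], [-6.8, 0, 1.4, 0, 2]]

```text
clock: 33.27
tool_pos: [0.6082, -0.1733, 0.0823]
tool_rot: [0.486, 0.874, 0.0, -0.0]
ft_force: [-1.9, 0.2, 3.6]
gripper_width: 0.0267
gripper_force: 28.7
```

Seated (3.6 N). I'll release it and back off, then go to the crank.

Emit:
servo_tool:
  motion:
    - [[0, 0, 0, 0, 4.2], [0, 0, 0, 0, 4.2], [0, 0, 0, 0, 4.2], [0, 0, -2, 0, 4.2], [0, 0, -5, 0, 4.2], [0, 0, -9, 0, 4.5], [6, 0, -9, 0, 4.5], [6, 0, -9, 0, 4.5], [6, 0, -9, 0, 4.5], [6, 0, -9, 0, 4.5]]

```text
clock: 34.1
tool_pos: [0.5769, -0.1224, 0.1723]
tool_rot: [0.485, 0.874, 0.0, 0.001]
ft_force: [-0.2, -0.9, 0.7]
gripper_width: 0.0449
gripper_force: 0.0
```

```bash
python3 - <<'E'
from g import *
import runpy
runpy.run_path("hung.py");runpy.run_path("look2.py")
h=K+.032*np.array([np.cos(np.radians(-63)),np.sin(np.radians(-63))])
rel([(*h,.175),(*h,.087)],31.9)
E
python3 cir.py -65 -540 18 31.9
```

```text
top n 197 mid [ 0.6861 -0.2382  0.0992] zmin/max 0.0774 0.1211 r 0.0535 ang-PHI -142.6
top n 198 mid [ 0.6679 -0.1782  0.0969] zmin/max 0.0745 0.1192 r 0.052 ang-PHI -69.60000000000001
top n 119 mid [ 0.604  -0.1789  0.0999] zmin/max 0.0793 0.1204 r 0.0516 ang-PHI 6.5
side n 183 mid [ 0.6704 -0.1824  0.0975] zmin/max 0.0771 0.118 r 0.0504 ang-PHI -74.80000000000001
side n 189 mid [ 0.6063 -0.18    0.098 ] zmin/max 0.0789 0.1171 r 0.0493 ang-PHI 5.299999999999997
side n 202 mid [ 0.6873 -0.2438  0.0982] zmin/max 0.0787 0.1177 r 0.0567 ang-PHI -147.4
slot err deg 0.6370049940192501
handle [ 0.52126325 -0.3263497   0.1239997 ] 0.03047003852951001 -65.76158093208085 56
t 34.25 tcp [ 0.5775 -0.1236  0.1715] yang 31.84 w 0.0449 F [ 0.1 -0.6  0.1] gf 0.0
[ 0.5233 -0.3271  0.175 ] -> [-14.43 -15.34  -0.34] turn -0.06
[ 0.5233 -0.3271  0.087 ] -> [-14.42 -15.34   8.46] turn -0.06
[0.6, -1.5] [1.9, -2.6] [3.6, -2.8] [5.1, -2.2] [6.1, -0.9] [6.4, 0.8] [5.7, 2.3] [4.4, 3.3] [2.8, 3.6] [1.3, 2.9] [0.2, 1.6] [0.0, -0.0] [0.6, -1.5] [1.9, -2.6] [3.6, -2.8] [5.1, -2.2] [6.1, -0.9] [6.4, 0.8]
```

Emit:
servo_tool:
  motion:
    - [[-14.4, -15.3, -0.4, 0, 4.5], [-14.4, -15.3, -0.4, 0, 4.5], [-14.4, -15.3, -0.4, 0, 4.5], [-14.4, -15.3, -0.4, 0, 4.5], [-14.4, -15.3, -0.4, 0, 4.5], [-14.4, -15.3, -0.4, 0, 4.5], [-14.4, -15.3, -0.4, 0, 4.5], [-14.4, -15.3, 3, 0, 4.5], [-14.4, -15.3, 6, 0, 4.5], [-14.4, -15.3, 8.3, 0, 4.5], [-14.4, -15.3, 8.3, 0, 4.5], [-14.4, -15.3, 8.3, 0, 1], [-14.4, -15.3, 8.3, 0, 1], [-14.4, -15.3, 8.3, 0, 1], [-14.4, -15.3, 8.3, 0, 1], [-14.4, -15.3, 8.3, 0, 1], [-14.4, -15.3, 8.3, 0, 1]]

```text
clock: 35.67
tool_pos: [0.5238, -0.3264, 0.0904]
tool_rot: [0.486, 0.874, -0.0, 0.001]
ft_force: [-1.0, 0.7, 4.7]
gripper_width: 0.0151
gripper_force: 30.0
```

Emit:
servo_tool:
  motion:
    - [[0.6, -1.5, 0, 0, 1], [1.9, -2.6, 0, 0, 1], [3.6, -2.8, 0, 0, 1], [5.1, -2.2, 0, 0, 1], [6.1, -0.9, 0, 0, 1], [6.4, 0.8, 0, 0, 1], [5.7, 2.3, 0, 0, 1], [4.4, 3.3, 0, 0, 1], [2.8, 3.6, 0, 0, 1], [1.3, 2.9, 0, 0, 1], [0.2, 1.6, 0, 0, 1], [0.0, 0.0, 0, 0, 1], [0.6, -1.5, 0, 0, 1], [1.9, -2.6, 0, 0, 1], [3.6, -2.8, 0, 0, 1], [5.1, -2.2, 0, 0, 1], [6.1, -0.9, 0, 0, 1], [6.4, 0.8, 0, 0, 1], [6.4, 0.8, 0, 0, 1], [6.4, 0.8, 0, 0, 1]]

```text
clock: 37.33
tool_pos: [0.4979, -0.2677, 0.0903]
tool_rot: [0.485, 0.874, 0.0, 0.002]
ft_force: [1.5, 0.5, 5.3]
gripper_width: 0.0157
gripper_force: 30.0
```

Emit:
servo_tool:
  motion:
    - [[-0.6, 1.5, 0, 0, 1], [-1.9, 2.5, 0, 0, 1], [-3.5, 2.8, 0, 0, 1], [-5.0, 2.2, 0, 0, 1], [-6.1, 1.0, 0, 0, 1], [-6.4, -0.6, 0, 0, 1], [-5.9, -2.1, 0, 0, 1], [-4.7, -3.2, 0, 0, 1], [-3.1, -3.6, 0, 0, 1], [-1.5, -3.1, 0, 0, 1], [-0.4, -1.9, 0, 0, 1], [0.0, -0.4, 0, 0, 1], [-0.4, 1.2, 0, 0, 1], [-1.5, 2.4, 0, 0, 1], [-3.1, 2.8, 0, 0, 1], [-4.7, 2.4, 0, 0, 1], [-5.9, 1.3, 0, 0, 1], [-6.4, -0.2, 0, 0, 1], [-6.4, -0.2, 0, 0, 1], [-6.4, -0.2, 0, 0, 1]]

```text
clock: 39.0
tool_pos: [0.5272, -0.3246, 0.0903]
tool_rot: [0.487, 0.874, -0.001, 0.0]
ft_force: [-1.4, -0.6, 8.2]
gripper_width: 0.0153
gripper_force: 30.0
```

Emit:
servo_tool:
  motion:
    - [[0, 0, 0, 0, 4], [0, 0, 0, 0, 4], [0, 0, 0, 0, 4], [0, 0, -4, 0, 4], [0, 0, -8, 0, 5], [0, 0, -8, 0, 5], [0, 0, -8, 0, 5]]

```text
clock: 39.58
tool_pos: [0.5292, -0.3235, 0.1713]
tool_rot: [0.486, 0.874, -0.0, 0.002]
ft_force: [0.3, 0.0, -0.8]
gripper_width: 0.0498
gripper_force: 0.0
```

```bash
python3 - <<'E'
from g import *
import runpy
runpy.run_path("hung.py");runpy.run_path("look2.py")
t=np.array([.5788,-.1282])+.071*U
rel([(*t,.175),(*t,.088),(*(t-.073*U),.088)],31.9)
E
```

```text
top n 197 mid [ 0.6854 -0.2382  0.0995] zmin/max 0.0777 0.1213 r 0.0528 ang-PHI -142.9
top n 198 mid [ 0.6665 -0.177   0.098 ] zmin/max 0.0759 0.1202 r 0.0521 ang-PHI -67.60000000000001
side n 392 mid [ 0.6516 -0.2303  0.0973] zmin/max 0.0763 0.1182 r 0.019 ang-PHI -157.10000000000002
side n 203 mid [ 0.6866 -0.2427  0.0979] zmin/max 0.0782 0.1177 r 0.0556 ang-PHI -146.70000000000002
slot err deg 1.067530815561426
handle [ 0.52704512 -0.32752426  0.12477556] 0.03425130040311071 -57.72252870577765 17
t 39.73 tcp [ 0.5272 -0.3221  0.1673] yang 31.87 w 0.0499 F [-0.6 -0.6 -0.6] gf 0.0
[ 0.5185 -0.1657  0.175 ] -> [13.74  7.52 -0.74] turn -0.03
[ 0.5185 -0.1657  0.088 ] -> [13.71  7.54  7.96] turn -0.03
[ 0.5805 -0.1271  0.088 ] -> [13.72 14.84  7.95] turn -0.03
```

Emit:
servo_tool:
  motion:
    - [[13.7, 7.5, 0, 0, 5], [13.7, 7.5, 0, 0, 5], [13.7, 7.5, 0, 0, 5], [13.7, 7.5, 0, 0, 5], [13.7, 7.5, 0, 0, 5], [13.7, 7.5, 3, 0, 5], [13.7, 7.5, 6, 0, 5], [13.7, 7.5, 8, 0, 5], [13.7, 7.5, 8, 0, 5], [13.7, 7.5, 8, 0, 2], [13.7, 7.5, 8, 0, 2], [13.7, 7.5, 8, 0, 2], [13.7, 7.5, 8, 0, 2], [13.7, 7.5, 8, 0, 2]]

```text
clock: 40.9
tool_pos: [0.5217, -0.1667, 0.0903]
tool_rot: [0.486, 0.874, 0.001, 0.002]
ft_force: [4.2, 2.9, -1.1]
gripper_width: 0.028
gripper_force: 30.0
```

```bash
python3 - <<'E'
from g import *
t=np.array([.5788,-.1282])
rel([(*t,.088)],31.9)
s=read_state(); print((s["tool_pos"][:2]-t)@U,(s["tool_pos"][:2]-t)@D)
E
```

```text
t 40.9 tcp [ 0.5217 -0.1667  0.0903] yang 31.82 w 0.028 F [ 4.2  2.9 -1.1] gf 30.0
[ 0.5788 -0.1282  0.088 ] -> [0.26 6.88 0.26] turn -0.08
0.06886380405654242 -0.0025404891792880626
```

Emit:
servo_tool:
  motion:
    - [[0, 1, 0, 0, 2], [0, 2, 0, 0, 2], [0, 3, 0, 0, 2], [0, 4, 0, 0, 2], [0, 5, 0, 0, 2], [0, 6, 0, 0, 2], [0, 7, 0, 0, 2], [0, 7.4, 0, 0, 2], [0, 7.6, 0, 0, 2], [0, 7.6, 0, 0, 2], [0, 7.6, 0, 0, 2]]

```text
clock: 41.82
tool_pos: [0.5832, -0.1287, 0.0902]
tool_rot: [0.485, 0.875, -0.003, -0.0]
ft_force: [-7.1, -8.8, 9.4]
gripper_width: 0.0278
gripper_force: 30.0
```

The shutter is against its stop. I'll release, rise straight up and move back out.

Emit:
servo_tool:
  motion:
    - [[0, -0.2, 0, 0, 4.6], [0, -0.2, 0, 0, 4.6], [0, -0.2, 0, 0, 4.6], [0, -0.2, -3, 0, 4.6], [0, -0.2, -7, 0, 4.6], [0, -0.2, -10, 0, 4.6], [8, -12, -10, 0, 4.6], [8, -12, -10, 0, 4.6], [8, -12, -10, 0, 4.6], [8, -12, -10, 0, 4.6], [8, -12, -10, 0, 4.6], [8, -12, -10, 0, 4.6]]

```text
clock: 42.82
tool_pos: [0.4401, -0.1218, 0.1893]
tool_rot: [0.486, 0.874, 0.0, 0.001]
ft_force: [0.5, -0.1, 0.0]
gripper_width: 0.046
gripper_force: 0.0
```

```bash
python3 - <<'E'
from g import *
import runpy
rel([],31.9)
runpy.run_path("hung.py");runpy.run_path("look2.py")
z=np.load("topH.npz"); im,d=z["im"],z["d"]; c=calibration("top"); P=cloud(c,d); Z=P[...,2]
roi=np.zeros(d.shape,bool); roi[155:240,205:275]=1
q=P[roi&(Z>.098)&(Z<.113)]; r=cv2.minAreaRect((q[:,:2]*1000).astype(np.float32)); print("tab",r,(np.array(r[0])/1000-[.5788,-.1280])@U)
cv2.imwrite("pics/t10.png",cv2.resize(im[85:315,170:345],(450,592),interpolation=cv2.INTER_CUBIC))
E
```

```text
t 42.82 tcp [ 0.4401 -0.1218  0.1893] yang 31.86 w 0.046 F [ 0.5 -0.1  0. ] gf 0.0
top n 196 mid [ 0.6857 -0.2382  0.0985] zmin/max 0.0771 0.1199 r 0.0531 ang-PHI -142.8
top n 199 mid [ 0.6664 -0.177   0.0974] zmin/max 0.0739 0.1209 r 0.052 ang-PHI -67.5
top n 192 mid [ 0.6323 -0.2737  0.0996] zmin/max 0.078 0.1212 r 0.0545 ang-PHI -215.9
side n 392 mid [ 0.6524 -0.2297  0.0966] zmin/max 0.0757 0.1175 r 0.0193 ang-PHI -154.5
side n 204 mid [ 0.6866 -0.2425  0.098 ] zmin/max 0.0783 0.1177 r 0.0556 ang-PHI -146.6
slot err deg 1.4761772920487743
handle [ 0.52459917 -0.32456541  0.12327675] 0.030447399343040367 -58.64069077296404 60
tab ((579.0582885742188, -127.98597717285156), (27.234533309936523, 12.047615051269531), 31.839262008666992) -0.00022668988617621308
```

View pics/t10.png

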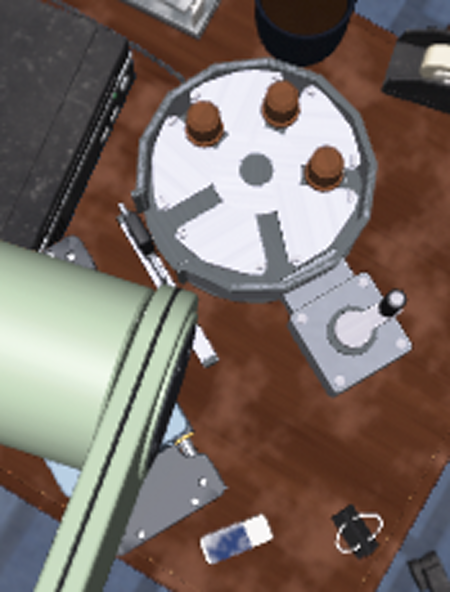

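All three stamps hang upright at (203,120), (282,103) and (325,167). An empty slot faces the doorway at (195,205), within about 1.5°, and the shutter tab at (137,230) is back where it started (0.2 mm off). Everything is clear of the arm.

```bash
python3 -c "
from plant import *
print(close_job())"
```

```text
the job is handed in; nothing more can be done
None
```

I hung all three stamps in the carousel, brought an empty slot to the doorway, slid the shutter shut and handed in the job at about 43 s; the hand-in returned no verdict.

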